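# Tidy the bathroom shelf: soap on its rest, tools and bottle into their trays

### The arm

A 7-joint arm with a two-finger parallel gripper is mounted at the origin on the work surface. World frame = base frame: x ahead of the robot, y to its left, z up, the work surface at z = 0. Lengths are in m, angles in degrees, forces in N, time in s.
With the tool pointing down it reaches from about 0.4 to 0.925 m from the base axis. Payload 4.1 kg.
Tool frame: the origin (TCP) lies midway between the tips of the shut fingers; the grasp point (between the pads) lies 19 mm behind it; x points along the fingers, y is the direction in which the jaws open and shut, and the axes are right-handed (so a half turn about x gives the same grasp; the last joint's range is limited). The gripper opens to 85 mm and grips with 20 to 120 N. Pads are 22 mm wide; open, the fingers measure 114 mm over their backs; the gripper's body (76 mm by 85 mm) begins 54 mm behind the grasp point. The pads swing forward as they close: fully open they stand 13 mm farther back than shut.
Start: joints at [58.27, 22.827, 2.584, 88.041, -1.071, 69.15, -2.905], TCP at [0.286, -0.584, 0.198] pointing down, gripper open.
Joint ranges: [-161.44, 161.44], [-28.35, 127.94], [-78.24, 83.42], [0, 140.83], [-78.03, 258.03], [13.02, 114.36], [-168.23, 168.23]. Speed limits (degrees/s): [147.25, 147.25, 180, 180, 180, 180, 180].

### API

Orientations are given as a 3x3 rotation matrix whose columns are the frame's x, y, z axes.
In Python, from workcell import r gives the robot as it stands.
- The arm moves only by the tool carry_out, never from a script. Its argument "commands" is a list of rows, each an object of numbers: "dx", "dy", "dz": the shift along the tool's x, y, z in cm; "rx", "ry", "rz": the turn, a rotation vector about the tool's x, y, z in rad; "jaw": the gripper's target within -1 to 1 (fully open at 1, half-way at 0, shut at -1). A call has exactly 8 rows; each row is the pose to reach, as a shift and turn from the pose commanded when the call began, along the tool's axes at that moment; what a row does not reach only later rows make up. A row lasts 1/12 s, in which the tool goes at most 41.7 mm and 7.16 degrees, less where a joint would pass 70% of its speed; a pose out of reach is approached as far as the arm can. A call with a gripper value outside its range is refused whole. The fingers move at their own pace and stop on an object; "grip_force" is the grip in N (left out, the last holds). Time passes only in rows, so rows that repeat a pose let the fingers close, or fill a call up. It gives the time, the measured TCP pose, the force and the opening at its end, in the units of the state.
- r.get_state(): the state, without advancing time (a new reading comes with each control period).
- r.camera(name): name is "scene" or "top" or "wrist"; returns (picture, depth): 400x640x3 uint8, red, green, blue; 400x640 float32, m along the optical axis (not along the pixel's ray), 0 where there is no reading.
- r.camera_info(name): a dict with "fov_y" (degrees; the focal length in pixels is half the picture's height over the tangent of half this angle, whatever the lens; pixels are square), "cx", "cy" (the principal point, pixels), "T" (4x4, takes a point from camera to world coordinates). Camera axes: x right, y down, z forward; pixel columns grow to the right and rows downward; lengths in m; the calibration is good to about 2 mm. A picture is of the moment at which its call begins: read the wrist's pose just before it. camera_info takes no time and is no camera call; for the wrist camera it gives the pose at the moment of the call.
- r.finish_job(): hands the job in, once; it reports no verdict.
Trained networks look in the newest picture that a camera, given by its name, has taken for a name from the list of things; names that differ only in an ending like _2 or _b are one class to them, and where a whole thing is asked for, a point or a joint stands for the part that bears it (a point fixed in the world has none). Each returns a list of dicts, best first, with "confidence" (0 to 1); they miss things now and then, are a little off and sometimes report something else, mostly with a low value. They report only what shows in the picture. A call takes as long as a camera call. They do not tell look-alikes from the thing itself.
- r.find_in(query, camera): "xyz" ([x, y, z] in m, in the coordinates of the camera as it stood for that picture, good to about 4 mm: the middle of the surface that is visible of it).
- r.regions_of(query, camera): "mask" (400x640 bool, what is visible of it).
- r.tip_of(query, camera): "xyz" ([x, y, z] in m, in the coordinates of the camera as it stood for that picture, good to about 4 mm: a listed point, or the origin of a listed thing).
The state is a dict: "time_s": time; "q": joint angles; "dq": joint speeds; "effort": joint torques, N m; "eef_pos": TCP position; "tool_rot": TCP orientation; "wrist_force": force on the tool from outside, world axes, zero at the start; "ft_torque": the same for the moment, N m; "width": opening from 0.0 (shut) to 1.0 (fully open).
Only numpy, scipy, OpenCV 4.12 (cv2) and the standard library are available. Lean on these libraries where they do the work, as an engineer would, in place of code of your own. Each camera call takes 0.05 s, during which the arm holds its last target.

### The job

Tidy the shelf: stand the slatted wooden soap rest flat in the soap dish, then lay the soap bar flat and lengthwise on the middle of the rest; put the tweezers in the long bay and the nail clippers in the short bay of the divided tray, each lying flat on the bottom, and stand the perfume bottle in the middle of the small square tray. Set each thing down rather than dropping it and keep the perfume bottle upright all the way. Leave the travel case and the hairbrush where they are.

Things in the scene. Friction and masses are not known exactly. Their poses are not given: they have to be found in the camera images.
- soap_rest_c (a point): Slatted teak soap rest, loose, about 70 g: four slats along its x axis on two cross bearers, 96 (x) x 60 (y) x 26 mm high, slats 11 mm thick at the top (from 15 to 26 mm above its underside), bearers below them near both ends. The point is its centre, 13 mm above its underside; z is up. Can be gripped across its 60 mm width at the slats: in the dish its top stands 15 mm above the dish's rim.
- soap_bar_c (a point): Cream pillow-shaped soap bar, loose, about 100 g, 80 (x, long) x 52 (y) x 26 mm high. The point is its centre, 13 mm above its underside; z is up.
- tweezers_c (a point): Steel tweezers, loose, about 25 g, rigid, lying on edge: 92 mm long along x (tips to +x), 14 mm wide (y) over the middle 30 mm and narrower towards both ends, 9 mm high. The point is the middle, 4.5 mm above the underside; z is up.
- nail_clippers_c (a point): Steel lever nail clippers, loose, about 35 g, 60 (x, long) x 13 (y) x 15 mm high, sides upright up to 10 mm, lever on top. The point is the centre, 7.5 mm above the underside; z is up.
- perfume_c (a point): Amber glass perfume bottle with black cap, loose, about 170 g, standing upright: flat rectangular body 46 (x) x 28 (y) x 52 mm high, narrow collar, round cap of 21 mm diameter up to 78 mm. The point is its centre, 39 mm above its underside; z is up. To be gripped across the 28 mm of the glass body.
- soap_dish: Off-white glazed ceramic soap dish, fixed: shallow rectangular tray, outside 126 (x, long) x 90 (y) x 16 mm high, walls 7 mm, floor 5 mm thick, inside 112 x 76 mm. Origin at the centre of its underside; z is up. The soap rest stands in it with its long axis along the dish's x, either way round.
- divided_tray: Off-white glazed ceramic divided tray, fixed: outside 216 (x, long) x 84 (y) x 14 mm high, walls and cross wall 6 mm, floor 5 mm thick, inner width 72 mm. The long bay (118 x 72 mm inside) has its centre at x = -43 mm, the short bay (80 x 72 mm inside) at x = +62 mm, both at y = 0. Origin at the centre of its underside; z is up. Tools lie along the tray's x, either way round.
- bottle_tray: Off-white glazed ceramic small square tray, fixed: outside 84 x 84 x 12 mm high, walls 6 mm, floor 5 mm thick, inside 72 x 72 mm. Origin at the centre of its underside; z is up. The perfume bottle stands in it, turned as you like.
- travel_case: Bystander: closed round silicone travel case with its lid on, grey-green, loose, 87 mm diameter, 40 mm high. Origin at the centre of its underside.
- hairbrush: Bystander: wooden hairbrush lying bristles up, loose, 216 mm long along x (from -108 to +108 mm, head to +x), 58 mm wide, 32 mm high. Origin on its underside, midway along.
Not all that is in view belongs to the job. What is shaped like the part that bears perfume_c but green is not meant. What is shaped like the part that bears soap_rest_c but pink is not meant.

How it is judged:
By the outcome, as a careful person would: the job done as asked, in the order asked, and still so for the second after the job is handed in, with the robot touching nothing.
It also fails if it takes over 128 s, if anything falls off the work surface, if the arm or the gripper's body presses on something with over 40 N, if the wrist force passes 120 N, or if a joint passes its speed limit or range.

## Working session

There is one attempt and no reset: what is moved stays moved. The work goes in short steps, Python scripts to look and compute and a tool call to move; the robot and the scene stay as the last step left them, time stands still between calls to the robot, and variables do not carry over. Pictures are saved under pics/ and viewed, and the job is handed in when it is done.

Besides the shell and the picture viewer there is one more tool, called after "Emit:" as name(argument=value, ...), one argument or row to a line, values as JSON. carry_out: Moves the arm, as the interface text tells. Its arguments: {"type":"object","properties":{"commands":{"type":"array"},"grip_force":{"type":"number"}},"required":["commands"]}

```bash
ls; mkdir -p pics; cat > h.py <<'E'
from workcell import r
import numpy as np, cv2
def save(n,im): cv2.imwrite('pics/'+n+'.png',im[:,:,::-1])
def cloud(cam,dep,info=None):
    i=info or r.camera_info(cam); f=200/np.tan(np.radians(i['fov_y']/2))
    v,u=np.mgrid[0:400,0:640]
    P=np.stack([(u-i['cx'])/f*dep,(v-i['cy'])/f*dep,dep],-1)
    T=np.array(i['T']); W=P@T[:3,:3].T+T[:3,3]; W[dep==0]=np.nan
    return W
def w(cam,p,info=None):
    T=np.array((info or r.camera_info(cam))['T']); return T[:3,:3]@np.array(p)+T[:3,3]
E
python3 - <<'E'
from h import *
s=r.get_state(); print(s)
for c in ['scene','top','wrist']:
    im,d=r.camera(c); save(c+'0',im); np.savez('pics/%s0.npz'%c,im=im,d=d); i=r.camera_info(c); print(c,i)
    np.save('pics/%s0c.npy'%c,cloud(c,d,i))
E
```

```text
pics
{'time_s': 0.0, 'q': array([58.27009846, 22.87233186,  2.57886771, 88.11472704, -1.0713717 ,
       69.15059313, -2.9054704 ]), 'dq': array([ 0.01821695,  0.01211616,  0.05509984, -0.05536625,  0.05545223,
       -0.07403931, -0.01133219]), 'effort': array([ 3.07135824e-04, -4.75129652e+01,  1.36495996e+00, -2.54224437e+01,
        1.15488787e-02,  9.33501375e-03,  4.60540619e-06]), 'eef_pos': array([ 0.28524501, -0.58327875,  0.19715411]), 'tool_rot': array([[-9.84187283e-04,  4.39385631e-01, -8.98298001e-01],
       [ 1.71960751e-03, -8.98296364e-01, -4.39386714e-01],
       [-9.99998037e-01, -1.97715880e-03,  1.28521028e-04]]), 'wrist_force': array([-0.33161529,  0.00838113, -0.02051907]), 'ft_torque': array([-0.01021167, -0.03245592, -0.02013821]), 'width': 1.0000556840218893}
scene {'fov_y': 55.62694761684844, 'cx': 320.0017992551684, 'cy': 203.0755396968139, 'T': array([[-0.70136532,  0.38391902, -0.60057711,  1.18445789],
       [ 0.71242894,  0.35030572, -0.60805502,  0.66700493],
       [-0.02305829, -0.85433722, -0.51920731,  0.65397797],
       [ 0.        ,  0.        ,  0.        ,  1.        ]])}
top {'fov_y': 56.33441443648521, 'cx': 317.76258962567863, 'cy': 191.55197848047712, 'T': array([[ 0.00770814, -0.99494507,  0.10012436,  0.38314553],
       [-0.99996772, -0.00789666, -0.00148663,  0.01505677],
       [ 0.00226976, -0.10010967, -0.99497382,  1.34949436],
       [ 0.        ,  0.        ,  0.        ,  1.        ]])}
wrist {'fov_y': 68.49518992973451, 'cx': 321.47163150604365, 'cy': 200.2202762904197, 'T': array([[ 0.44016434, -0.84799723, -0.29522203,  0.36252391],
       [-0.89791575, -0.41628894, -0.14300636, -0.54559795],
       [-0.00162867,  0.32803082, -0.94466562,  0.37469672],
       [ 0.        ,  0.        ,  0.        ,  1.        ]])}
```

View pics/scene0.png

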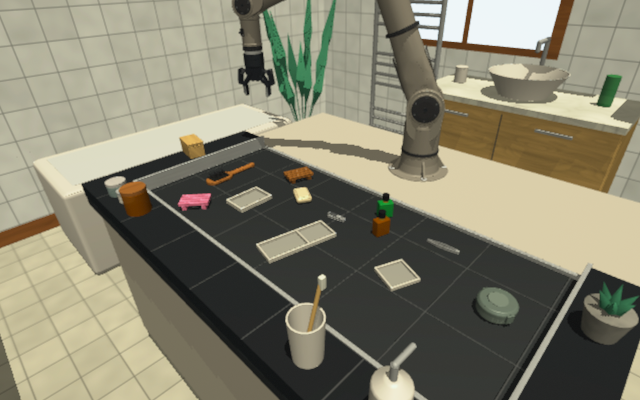

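View pics/top0.png

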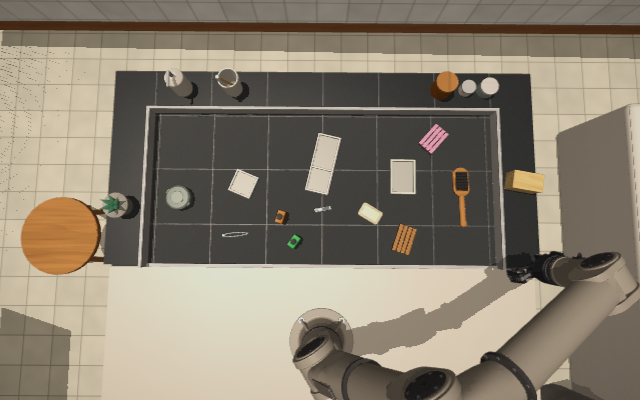

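View pics/wrist0.png

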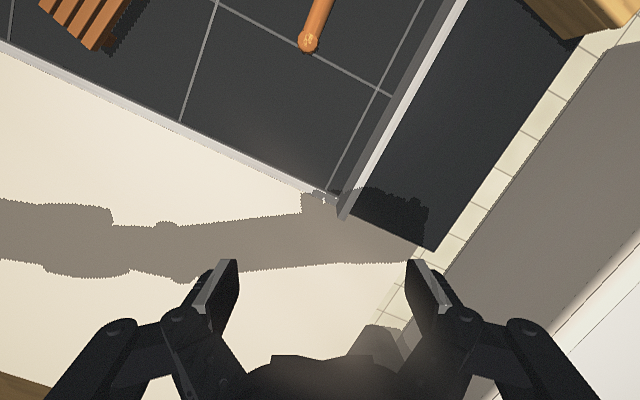

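The top view shows the orange-amber bottle at (281,217) and the green look-alike at (294,241). The teak rest is at (404,239), with its pink look-alike at (434,138). The soap is at (370,213), clippers (322,209), tweezers (235,234), dish (403,176), divided tray (322,163), bottle tray (243,184), case (179,197) and brush (461,195).

```bash
cat > m.py <<'E'
from h import *
names=['soap_rest_c','soap_bar_c','tweezers_c','nail_clippers_c','perfume_c','soap_dish','divided_tray','bottle_tray','travel_case','hairbrush']
cam='top'
im,d=r.camera(cam); i=r.camera_info(cam); W=cloud(cam,d,i)
print('surf',np.nanmedian(W[150:160,260:290,2]))
for n in names:
    for t in r.tip_of(n,cam)[:3]: print(n,'tip',np.round(w(cam,t['xyz'],i),4),round(t['confidence'],2))
    for t in r.regions_of(n,cam)[:3]:
        m=t['mask']; P=W[m]; P=P[~np.isnan(P[:,0])]
        z=P[:,2]; rect=cv2.minAreaRect((P[:,:2]*1000).astype(np.float32))
        print('   mask',m.sum(),np.round(np.median(P,0),4),'zmax',round(np.percentile(z,95),4),round(t['confidence'],2),'rect',[np.round(x,1) for x in rect])
print(r.get_state()['time_s'])
E
python3 m.py
```

```text
surf -0.0010780887288105445
soap_rest_c tip [ 0.716  -0.4011  0.0122] 0.78
soap_rest_c tip [ 0.506  -0.5055 -0.0013] 0.69
   mask 493 [ 0.7138 -0.4029  0.0241] zmax 0.0295 0.91 rect [array([ 718. , -408.6]), array([ 67.9, 110.7]), np.float64(46.5)]
   mask 478 [ 0.3509 -0.2885  0.0246] zmax 0.0289 0.82 rect [array([ 351.1, -290.5]), array([60.6, 95.7]), np.float64(71.2)]
soap_bar_c tip [ 0.4444 -0.1735  0.0123] 0.83
   mask 334 [ 0.4414 -0.1734  0.023 ] zmax 0.028 0.81 rect [array([ 441.9, -174.5]), array([83.3, 55.4]), np.float64(63.2)]
tweezers_c tip [0.3636 0.3144 0.0058] 0.47
nail_clippers_c tip [ 0.4567 -0.0027  0.0065] 0.48
nail_clippers_c tip [0.3624 0.3116 0.0079] 0.41
   mask 86 [ 0.4555 -0.0097  0.0093] zmax 0.0169 0.61 rect [array([456. ,  -6.3]), array([21.3, 59.6]), np.float64(13.6)]
perfume_c tip [0.34   0.0916 0.0358] 0.63
perfume_c tip [0.4251 0.1459 0.0392] 0.44
   mask 105 [0.3426 0.0955 0.0519] zmax 0.0788 0.6 rect [array([342.2,  96.9]), array([27.5, 45.5]), np.float64(53.3)]
soap_dish tip [ 5.752e-01 -2.945e-01  2.000e-04] 0.83
soap_dish tip [ 0.3539 -0.2944  0.0
[... 157 characters left out ...]
6256 -0.0044  0.0022] 0.62
   mask 1314 [ 0.6228 -0.002   0.0048] zmax 0.0141 0.75 rect [array([621.1,  -2.7]), array([ 84.3, 215.6]), np.float64(77.4)]
bottle_tray tip [0.5434 0.2881 0.0023] 0.93
   mask 530 [0.547  0.2848 0.0051] zmax 0.0122 0.67 rect [array([547.3, 284.2]), array([84.2, 84.8]), np.float64(68.0)]
travel_case tip [ 0.494   0.5088 -0.0011] 0.96
travel_case tip [0.5436 0.2866 0.0021] 0.43
   mask 499 [0.4918 0.5065 0.0353] zmax 0.0409 0.98 rect [array([492.6, 509.5]), array([85.8, 83.5]), np.float64(7.4)]
hairbrush tip [ 0.5067 -0.5041 -0.0043] 0.69
   mask 587 [ 0.5381 -0.5005  0.0148] zmax 0.021 0.92 rect [array([ 504.2, -503.1]), array([211.8,  59.9]), np.float64(1.3)]
1.2
```

```bash
cat > plan.py <<'E'
import sys
from h import *
from scipy.spatial.transform import Rotation as R
def plan(x,y,z,th):
    s=r.get_state(); M=np.array(s['tool_rot']); p=np.array(s['eef_pos'])
    d=M.T@(np.array([x,y,z])-p)*100
    t=np.radians(th); Y=np.array([np.cos(t),np.sin(t),0]); X=np.array([0,0,-1.]); Z=np.cross(X,Y)
    rv=R.from_matrix(M.T@np.stack([X,Y,Z],1)).as_rotvec()
    print('t',round(s['time_s'],2),'pos',np.round(p,4),'th',round(np.degrees(np.arctan2(M[1,1],M[0,1])),2),'w',round(s['width'],3),'F',np.round(s['wrist_force'],1))
    print('d(cm)',np.round(d,2),'rv',np.round(rv,3))
if __name__=='__main__': plan(*map(float,sys.argv[1:]))
E
python3 plan.py .351 -.29 .18 -108.8
```

```text
t 1.2 pos [ 0.2856 -0.584   0.1983] th -63.94 w 0.998 F [-0.4 -0.3  0.9]
d(cm) [  1.82 -23.53 -18.79] rv [ 0.783 -0.    -0.   ]
```

```bash
python3 - <<'E'
import numpy as np,cv2
im=np.load('pics/top0.npz')['im']
a=cv2.resize(im[120:260,210:450],None,fx=3.3,fy=3.3,interpolation=cv2.INTER_CUBIC); cv2.imwrite('pics/crop0.png',a[:,:,::-1])
E
```

```text
(no output)
```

View pics/crop0.png

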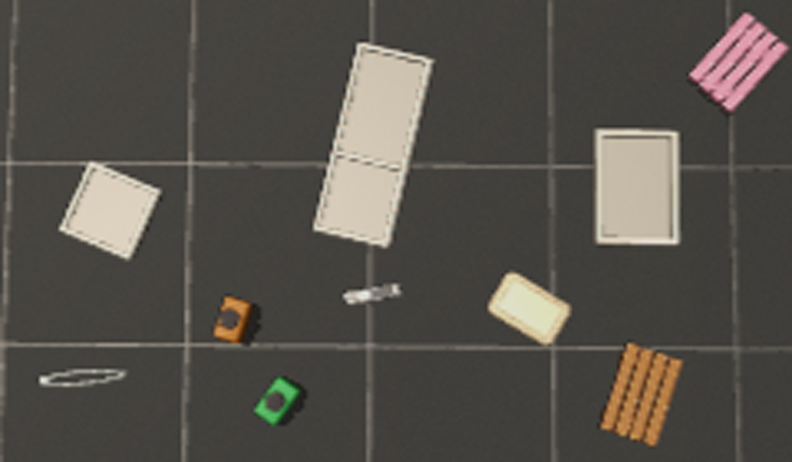

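The crop settles the look-alikes. For the rest I take the teak one at (404,239), not the pink one at (434,138). For the perfume I take the amber one at (281,217), not the green one at (294,241). The long bay of the divided tray is the upper one, on the world +x side.

Emit:
carry_out(
  commands=[
    {"dx": 0.2,"dy": -2,"dz": -1.6,"rx": 0.08,"jaw": 1},
    {"dx": 0.5,"dy": -5,"dz": -4,"rx": 0.18,"jaw": 1},
    {"dx": 0.8,"dy": -8,"dz": -6.4,"rx": 0.29,"jaw": 1},
    {"dx": 1,"dy": -11,"dz": -8.8,"rx": 0.4,"jaw": 1},
    {"dx": 1.2,"dy": -14,"dz": -11.2,"rx": 0.5,"jaw": 1},
    {"dx": 1.4,"dy": -17,"dz": -13.6,"rx": 0.6,"jaw": 1},
    {"dx": 1.6,"dy": -20,"dz": -16,"rx": 0.69,"jaw": 1},
    {"dx": 1.8,"dy": -23.5,"dz": -18.8,"rx": 0.783,"jaw": 1},
  ],
)

```text
invalid input
```

Emit:
carry_out(
  commands=[
    {"dx": 0.2,"dy": -2.0,"dz": -1.6,"rx": 0.08,"ry": 0.0,"rz": 0.0,"jaw": 1.0},
    {"dx": 0.5,"dy": -5.0,"dz": -4.0,"rx": 0.18,"ry": 0.0,"rz": 0.0,"jaw": 1.0},
    {"dx": 0.8,"dy": -8.0,"dz": -6.4,"rx": 0.29,"ry": 0.0,"rz": 0.0,"jaw": 1.0},
    {"dx": 1.0,"dy": -11.0,"dz": -8.8,"rx": 0.4,"ry": 0.0,"rz": 0.0,"jaw": 1.0},
    {"dx": 1.2,"dy": -14.0,"dz": -11.2,"rx": 0.5,"ry": 0.0,"rz": 0.0,"jaw": 1.0},
    {"dx": 1.4,"dy": -17.0,"dz": -13.6,"rx": 0.6,"ry": 0.0,"rz": 0.0,"jaw": 1.0},
    {"dx": 1.6,"dy": -20.0,"dz": -16.0,"rx": 0.69,"ry": 0.0,"rz": 0.0,"jaw": 1.0},
    {"dx": 1.8,"dy": -23.5,"dz": -18.8,"rx": 0.783,"ry": 0.0,"rz": 0.0,"jaw": 1.0},
  ],
  grip_force=40,
)

```text
time_s: 1.87
eef_pos: [0.3505, -0.2921, 0.1805]
tool_rot: [[0.001, -0.328, -0.945], [-0.001, -0.945, 0.328], [-1.0, 0.001, -0.001]]
wrist_force: [1.4, -1.2, 0.8]
width: 1.003
```

```bash
cat > wm.py <<'E'
# usage: wm.py picname cam name [zlo zhi]  : measure by mask, top rect
import sys
from h import *
pn,cam,n=sys.argv[1:4]; zlo=float(sys.argv[4]) if len(sys.argv)>4 else -1; zhi=float(sys.argv[5]) if len(sys.argv)>5 else 1
i=r.camera_info(cam); im,d=r.camera(cam); save(pn,im); W=cloud(cam,d,i)
np.savez('pics/%s.npz'%pn,im=im,W=W)
for t in r.tip_of(n,cam)[:3]: print(n,'tip',np.round(w(cam,t['xyz'],i),4),round(t['confidence'],2))
for t in r.regions_of(n,cam)[:3]:
    m=t['mask']; v,u=np.where(m); P=W[m]; P=P[~np.isnan(P[:,0])]; P=P[(P[:,2]>zlo)&(P[:,2]<zhi)]
    if len(P)<20: continue
    rect=cv2.minAreaRect((P[:,:2]*1000).astype(np.float32)); (c,(a,b),an)=rect
    if b>a: a,b,an=b,a,an-90
    C=np.cov(P[:,:2].T); e,V=np.linalg.eigh(C); pa=np.degrees(np.arctan2(V[1,1],V[0,1]))
    print('mask px',m.sum(),'at',int(u.mean()),int(v.mean()),'conf',round(t['confidence'],2),'mean',np.round(P.mean(0),4),'z5/95',np.round(np.percentile(P[:,2],[5,50,95]),4),'rect c',np.round(c,1),'long,short',round(a,1),round(b,1),'ang',round(an,1),'pca',round(pa,1))
print(r.get_state()['time_s'])
E
python3 wm.py rest1 wrist soap_rest_c 0.015 0.035
```

```text
soap_rest_c tip [ 0.35   -0.2882  0.014 ] 0.73
mask px 3672 at 319 173 conf 0.64 mean [ 0.3542 -0.2899  0.0269] z5/95 [0.0173 0.0276 0.0288] rect c [ 352.1 -289.2] long,short 95.6 60.0 ang -18.9 pca 161.1
2.0167
```

View pics/rest1.png

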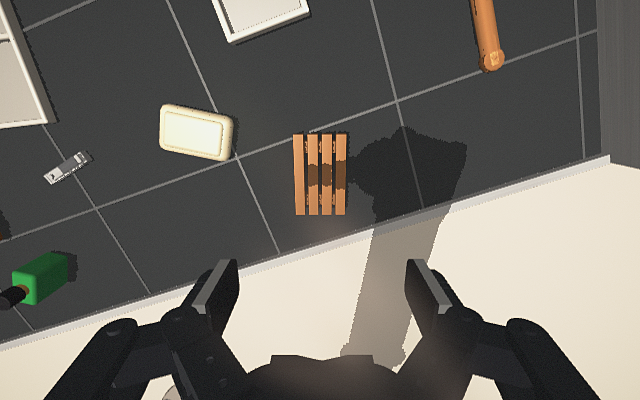

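The wrist view shows the teak rest upright in the frame at (320,173), squarely between the jaws. The soap is at (197,132) and the clippers at (68,167). Next I check the fingertip height in the same cloud.

```bash
python3 - <<'E'
from h import *
W=np.load('pics/rest1.npz')['W']
print(np.round(W[262:270:3,225:236:3],4)); print(np.round(W[262:270:3,410:422:3],4))
E
python3 plan.py .352 -.2892 .0095 -108.9
```

```text
[[[ 0.3764 -0.2508  0.2343]
  [ 0.3769 -0.2534  0.2365]
  [ 0.3758 -0.2539  0.235 ]
  [ 0.374  -0.2538  0.2321]]

 [[ 0.3765 -0.252   0.2376]
  [ 0.3765 -0.2538  0.2386]
  [ 0.3752 -0.2543  0.237 ]
  [ 0.3725 -0.253   0.2321]]

 [[ 0.3762 -0.2527  0.2403]
  [ 0.3756 -0.2539  0.24  ]
  [ 0.3735 -0.2533  0.2365]
  [ 0.3715 -0.253   0.2333]]]
[[[ 0.347  -0.3348  0.2338]
  [ 0.3474 -0.336   0.2351]
  [ 0.3469 -0.3374  0.235 ]
  [ 0.3463 -0.3387  0.2349]]

 [[ 0.3458 -0.3343  0.2344]
  [ 0.3483 -0.3351  0.2386]
  [ 0.3478 -0.3365  0.2386]
  [ 0.3468 -0.3379  0.2378]]

 [[ 0.3441 -0.334   0.2343]
  [ 0.3475 -0.3346  0.2397]
  [ 0.3474 -0.3359  0.2402]
  [ 0.3466 -0.3372  0.2398]]]
t 2.02 pos [ 0.3516 -0.2903  0.1806] th -108.4 w 1.0 F [-0.4 -1.4 -0.1]
d(cm) [ 1.711e+01 -1.100e-01  1.000e-02] rv [ 0.009 -0.     0.   ]
```

```bash
python3 - <<'E'
from h import *
i=r.camera_info('wrist'); s=r.get_state(); T=np.array(i['T']); M=s['tool_rot']; p=s['eef_pos']; f=200/np.tan(np.radians(i['fov_y']/2))
print('cam in tool',np.round(M.T@(T[:3,3]-p),4))
for q in [(0,0,0),(-.013,.0425,0),(-.013,.0425,-.011),(-.013,.0425,.011),(-.054,.0425,-.011)]:
    c=T[:3,:3].T@(p+M@np.array(q)-T[:3,3]); print(q,np.round([i['cx']+f*c[0]/c[2],i['cy']+f*c[1]/c[2]],1))
W=np.load('pics/rest1.npz')['W']
Q=(W-p)@M
for v in range(258,330,6): print(v,[tuple(np.round(Q[v,u]*1000).astype(int)) for u in (200,210,220,230,236)])
E
```

```text
cam in tool [-0.1773 -0.0013 -0.0853]
(0, 0, 0) [323.2 234. ]
(-0.013, 0.0425, 0) [391.4 243.1]
(-0.013, 0.0425, -0.011) [392.9 227. ]
(-0.013, 0.0425, 0.011) [390.1 258.6]
(-0.054, 0.0425, -0.011) [412.5 262.4]
258 [(np.int64(178), np.int64(-167), np.int64(120)), (np.int64(179), np.int64(-154), np.int64(121)), (np.int64(178), np.int64(-140), np.int64(121)), (np.int64(178), np.int64(-126), np.int64(121)), (np.int64(180), np.int64(-118), np.int64(122))]
264 [(np.int64(179), np.int64(-169), np.int64(130)), (np.int64(179), np.int64(-155), np.int64(130)), (np.int64(-56), np.int64(-47), np.int64(-12)), (np.int64(-56), np.int64(-42), np.int64(-12)), (np.int64(-49), np.int64(-42), np.int64(-7))]
270 [(np.int64(180), np.int64(-171), np.int64(141)), (np.int64(-55), np.int64(-52), np.int64(-8)), (np.int64(-62), np.int64(-45), np.int64(-12)), (np.int64(-59), np.int64(-42), np.int64(-10)), (np.int64(-50), np.int64(-42), np.int64(-4))]
276 [(np.int64(-60), np.int64(-55), np.int64(-8)), (np.int64(-66), np.int64(-48), np.int64(-11)), (np.int64(-66), np.int64(-44), np.int64(-11)), (np.int64(-60), np
[... 1267 characters left out ...]
64(-85), np.int64(-45), np.int64(-8)), (np.int64(-85), np.int64(-42), np.int64(-8)), (np.int64(-76), np.int64(-42), np.int64(0)), (np.int64(-64), np.int64(-42), np.int64(9)), (np.int64(168), np.int64(-124), np.int64(203))]
318 [(np.int64(-93), np.int64(-42), np.int64(-12)), (np.int64(-85), np.int64(-42), np.int64(-5)), (np.int64(-76), np.int64(-42), np.int64(2)), (np.int64(169), np.int64(-134), np.int64(214)), (np.int64(169), np.int64(-125), np.int64(214))]
324 [(np.int64(-96), np.int64(-41), np.int64(-12)), (np.int64(-86), np.int64(-42), np.int64(-3)), (np.int64(-78), np.int64(-42), np.int64(4)), (np.int64(169), np.int64(-135), np.int64(225)), (np.int64(170), np.int64(-126), np.int64(226))]
```

The wrist cloud puts the open fingertips about 50 mm behind the TCP, where 13 mm was expected. I check this with the scene camera before descending.

```bash
python3 - <<'E'
from h import *
im,d=r.camera('scene'); save('sc1',im); W=cloud('scene',d); s=r.get_state(); p=s['eef_pos'];M=s['tool_rot']
np.savez('pics/sc1.npz',im=im,W=W)
Q=(W-p)@M
m=(np.abs(Q[...,1])<.08)&(np.abs(Q[...,2])<.08)&(W[...,2]>.06)&(W[...,2]<.5)
v,u=np.where(m); print(len(v),u.min(),u.max(),v.min(),v.max())
q=Q[m]; o=np.argsort(-q[:,0])[:300:12]; print(np.round(q[o]*1000).astype(int).tolist()); 
a=cv2.resize(im[:230,200:420],None,fx=2.5,fy=2.5,interpolation=cv2.INTER_CUBIC); save('sc1c',a)
E
```

```text
1793 279 306 33 124
[[-43, -49, 11], [-48, 44, -8], [-53, 34, 0], [-56, -61, -1], [-59, 33, 7], [-63, -61, -1], [-66, 39, -1], [-69, -61, 3], [-72, 37, 6], [-75, -60, 4], [-78, -62, 7], [-81, 38, -8], [-85, 37, -5], [-89, -76, 4], [-92, -79, -7], [-95, 56, -11], [-97, -80, 3], [-99, -79, 11], [-101, -78, -3], [-103, -41, -15], [-105, -79, -7], [-107, -71, 8], [-109, 12, -10], [-111, 60, -12], [-112, 29, -17]]
```

View pics/sc1c.png

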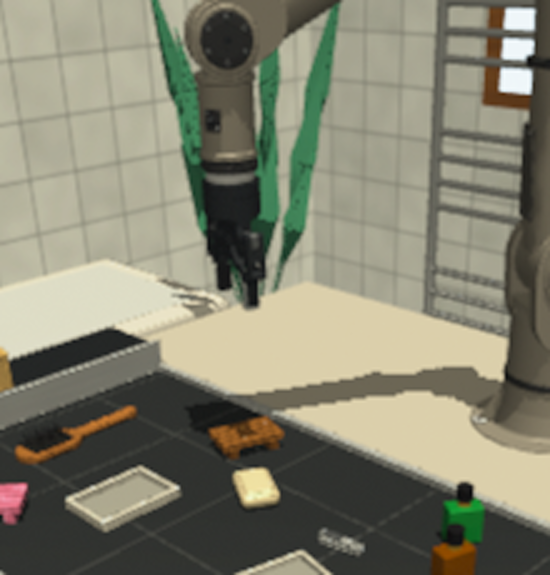

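Both cameras put the open fingertips at z≈0.23, about 37 mm higher than the stated TCP geometry. I'll shut the jaws up here to calibrate the tip offset.

Emit:
carry_out(
  commands=[
    {"dx": 4.0,"dy": -0.1,"dz": 0.0,"rx": 0.009,"ry": 0.0,"rz": 0.0,"jaw": -1.0},
    {"dx": 8.0,"dy": -0.1,"dz": 0.0,"rx": 0.009,"ry": 0.0,"rz": 0.0,"jaw": -1.0},
    {"dx": 8.0,"dy": -0.1,"dz": 0.0,"rx": 0.009,"ry": 0.0,"rz": 0.0,"jaw": -1.0},
    {"dx": 8.0,"dy": -0.1,"dz": 0.0,"rx": 0.009,"ry": 0.0,"rz": 0.0,"jaw": -1.0},
    {"dx": 8.0,"dy": -0.1,"dz": 0.0,"rx": 0.009,"ry": 0.0,"rz": 0.0,"jaw": -1.0},
    {"dx": 8.0,"dy": -0.1,"dz": 0.0,"rx": 0.009,"ry": 0.0,"rz": 0.0,"jaw": -1.0},
    {"dx": 8.0,"dy": -0.1,"dz": 0.0,"rx": 0.009,"ry": 0.0,"rz": 0.0,"jaw": -1.0},
    {"dx": 8.0,"dy": -0.1,"dz": 0.0,"rx": 0.009,"ry": 0.0,"rz": 0.0,"jaw": -1.0},
  ],
)

```text
time_s: 2.73
eef_pos: [0.3519, -0.2934, 0.102]
tool_rot: [[0.003, -0.331, -0.944], [-0.002, -0.944, 0.331], [-1.0, 0.001, -0.003]]
wrist_force: [0.5, -0.4, 0.5]
width: -0.0
```

```bash
cat > tip.py <<'E'
import sys
from h import *
pn=sys.argv[1]
s=r.get_state(); p=s['eef_pos'];M=s['tool_rot']; print(s['time_s'],p,s['width'],s['wrist_force'])
for c in ['wrist','scene']:
    i=r.camera_info(c); im,d=r.camera(c); save(pn+c,im); W=cloud(c,d,i); Q=(W-p)@M
    np.savez('pics/'+pn+c+'.npz',im=im,W=W,Q=Q)
    m=(np.abs(Q[...,1])<.07)&(np.abs(Q[...,2])<.02)&(W[...,2]>.045)&(W[...,2]<.5)
    q=Q[m]; o=np.argsort(-q[:,0])[:200:10]; print(c,np.round(q[o]*1000).astype(int).tolist())
E
python3 tip.py shut
```

```text
2.7333 [ 0.3518855  -0.29339105  0.10195853] -2.5426755384116826e-05 [ 0.53148615 -0.38377769  0.54324697]
wrist [[-37, 1, -11], [-38, 3, -11], [-38, -1, -11], [-39, -7, -12], [-40, -6, -12], [-40, -4, -11], [-41, 4, -12], [-41, -2, -11], [-41, 1, -11], [-42, -7, -11], [-42, -11, -8], [-42, 2, -11], [-42, 10, -8], [-43, -8, -12], [-43, -13, -7], [-43, -7, -12], [-43, -10, -8], [-43, 4, -11], [-44, -12, -7], [-44, 10, -8]]
scene [[-31, -8, -1], [-39, -5, -11], [-42, -5, -10], [-48, -18, 3], [-54, -17, 8], [-59, -18, 4], [-63, -12, -5], [-71, -20, 8], [-77, -17, -13], [-81, 2, -9], [-83, -38, -10], [-86, -39, -3], [-89, -11, -10], [-93, -48, -7], [-96, -18, -16], [-98, -50, -11], [-101, 12, -15], [-103, -53, 6], [-105, 31, -10], [-108, -59, 11]]
```

View pics/shutwrist.png

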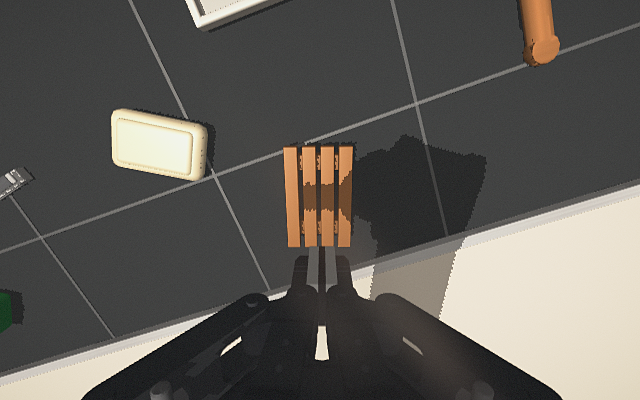

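The shut tips show at tool x≈−37 mm in both cameras: in the wrist view they meet just below the rest at (320,248). So the reported TCP lies about 37 mm beyond the real tips. I'll go down in guarded steps and verify.

```bash
python3 plan.py .352 -.2892 .03 -108.9;python3 plan.py .352 -.2892 .03 -108.9; python3 wm.py rest2 wrist soap_rest_c 0.02 0.035
```

```text
t 2.83 pos [ 0.3514 -0.2929  0.1013] th -109.31 w -0.001 F [ 0.1 -0.9 -0.3]
d(cm) [ 7.13 -0.37  0.08] rv [-0.007 -0.002 -0.001]
t 2.83 pos [ 0.3514 -0.2929  0.1013] th -109.31 w -0.001 F [ 0.1 -0.9 -0.3]
d(cm) [ 7.13 -0.37  0.08] rv [-0.007 -0.002 -0.001]
soap_rest_c tip [ 0.3508 -0.2885  0.0154] 0.91
soap_rest_c tip [ 0.448  -0.1699  0.0144] 0.64
mask px 5921 at 318 193 conf 0.9 mean [ 0.3557 -0.2902  0.0276] z5/95 [0.0263 0.0277 0.0288] rect c [ 352.2 -289.2] long,short 95.8 60.0 ang -18.8 pca 160.6
2.9833
```

Emit:
carry_out(
  commands=[
    {"dx": 0.0,"dy": -0.3,"dz": 0.1,"rx": -0.007,"ry": 0.0,"rz": 0.0,"jaw": 1.0},
    {"dx": 0.0,"dy": -0.3,"dz": 0.1,"rx": -0.007,"ry": 0.0,"rz": 0.0,"jaw": 1.0},
    {"dx": 1.0,"dy": -0.3,"dz": 0.1,"rx": -0.007,"ry": 0.0,"rz": 0.0,"jaw": 1.0},
    {"dx": 2.0,"dy": -0.3,"dz": 0.1,"rx": -0.007,"ry": 0.0,"rz": 0.0,"jaw": 1.0},
    {"dx": 4.0,"dy": -0.3,"dz": 0.1,"rx": -0.007,"ry": 0.0,"rz": 0.0,"jaw": 1.0},
    {"dx": 6.0,"dy": -0.3,"dz": 0.1,"rx": -0.007,"ry": 0.0,"rz": 0.0,"jaw": 1.0},
    {"dx": 7.0,"dy": -0.3,"dz": 0.1,"rx": -0.007,"ry": 0.0,"rz": 0.0,"jaw": 1.0},
    {"dx": 7.0,"dy": -0.3,"dz": 0.1,"rx": -0.007,"ry": 0.0,"rz": 0.0,"jaw": 1.0},
  ],
)

```text
time_s: 3.65
eef_pos: [0.3486, -0.2876, 0.0275]
tool_rot: [[-0.005, -0.324, -0.946], [0.004, -0.946, 0.324], [-1.0, -0.002, 0.006]]
wrist_force: [-0.8, -0.5, 0.3]
width: 0.999
```

```bash
python3 tip.py low1; python3 plan.py .352 -.2892 -.0275 -108.9; python3 wm.py rest3 wrist soap_rest_c 0.02 0.035
```

```text
3.65 [ 0.34856764 -0.28761993  0.02753919] 0.9990369794212666 [-0.76563757 -0.49390846  0.33482454]
wrist [[-47, -44, 7], [-48, 42, -3], [-48, 42, 8], [-49, -44, -2], [-49, 42, 5], [-49, -44, -5], [-49, 41, -2], [-50, -44, -9], [-50, 41, -8], [-50, 42, 4], [-50, -44, 4], [-51, -44, -3], [-51, 42, -8], [-51, -44, 6], [-51, -44, 3], [-51, 42, -4], [-52, -49, -11], [-52, -48, -11], [-52, -44, -9], [-52, 41, -1]]
scene [[-45, -50, -2], [-50, 42, 7], [-53, -58, -5], [-57, -59, -5], [-60, 47, -10], [-63, 39, -10], [-66, 39, -5], [-68, -59, -5], [-72, 40, 3], [-75, -58, 0], [-77, -51, -8], [-80, -56, 5], [-84, -61, -1], [-89, 42, -7], [-94, 64, -13], [-98, -55, 10], [-101, -50, -14], [-103, -49, 9], [-108, -50, -10], [-109, -28, -4]]
t 3.75 pos [ 0.3506 -0.2891  0.03  ] th -108.92 w 1.003 F [ 0.3 -0.  -0.6]
d(cm) [ 5.74 -0.03 -0.14] rv [-0.     0.001  0.   ]
soap_rest_c tip [ 0.3508 -0.2871  0.0136] 0.62
mask px 10458 at 322 221 conf 0.64 mean [ 0.3567 -0.2909  0.0275] z5/95 [0.0263 0.0276 0.0286] rect c [ 352.1 -289.2] long,short 96.3 60.0 ang -18.6 pca 161.5
3.9
```

View pics/low1wrist.png

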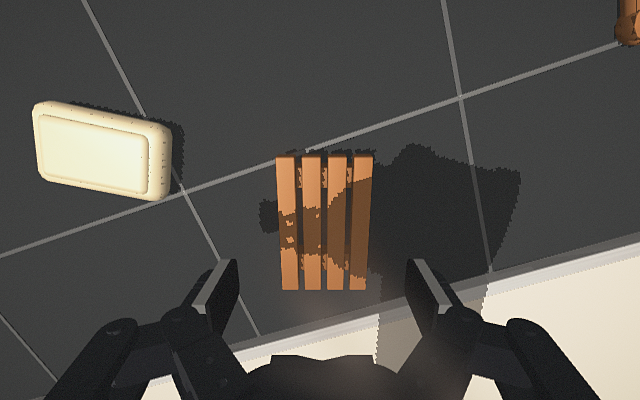

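The image shows the open tips still well above the rest, at (235,262) and (412,262), which agrees with the camera-based tip height of about 80 mm. I continue down on the measured offset.

Emit:
carry_out(
  commands=[
    {"dx": 1.0,"dy": 0.0,"dz": -0.1,"rx": 0.0,"ry": 0.0,"rz": 0.0,"jaw": 1.0},
    {"dx": 2.0,"dy": 0.0,"dz": -0.1,"rx": 0.0,"ry": 0.0,"rz": 0.0,"jaw": 1.0},
    {"dx": 3.0,"dy": 0.0,"dz": -0.1,"rx": 0.0,"ry": 0.0,"rz": 0.0,"jaw": 1.0},
    {"dx": 3.8,"dy": 0.0,"dz": -0.1,"rx": 0.0,"ry": 0.0,"rz": 0.0,"jaw": 1.0},
    {"dx": 4.0,"dy": 0.0,"dz": -0.1,"rx": 0.0,"ry": 0.0,"rz": 0.0,"jaw": 1.0},
    {"dx": 4.0,"dy": 0.0,"dz": -0.1,"rx": 0.0,"ry": 0.0,"rz": 0.0,"jaw": 1.0},
    {"dx": 4.0,"dy": 0.0,"dz": -0.1,"rx": 0.0,"ry": 0.0,"rz": 0.0,"jaw": 1.0},
    {"dx": 4.0,"dy": 0.0,"dz": -0.1,"rx": 0.0,"ry": 0.0,"rz": 0.0,"jaw": 1.0},
  ],
)

```text
time_s: 4.57
eef_pos: [0.3521, -0.2898, -0.0094]
tool_rot: [[0.001, -0.324, -0.946], [-0.0, -0.946, 0.324], [-1.0, 0.0, -0.001]]
wrist_force: [0.4, -0.3, -0.4]
width: 1.004
```

```bash
python3 plan.py .352 -.2892 -.0275 -108.9; python3 wm.py rest4 wrist soap_rest_c 0.02 0.035;
```

```text
t 4.57 pos [ 0.3521 -0.2898 -0.0094] th -108.92 w 1.004 F [ 0.4 -0.3 -0.4]
d(cm) [ 1.81 -0.06  0.03] rv [-0.    -0.001 -0.   ]
soap_rest_c tip [ 0.354  -0.2903  0.0145] 0.56
mask px 15340 at 322 250 conf 0.92 mean [ 0.3578 -0.2911  0.0274] z5/95 [0.0261 0.0276 0.0286] rect c [ 352.3 -289.2] long,short 96.4 60.1 ang -18.9 pca 161.6
4.7167
```

View pics/rest4.png

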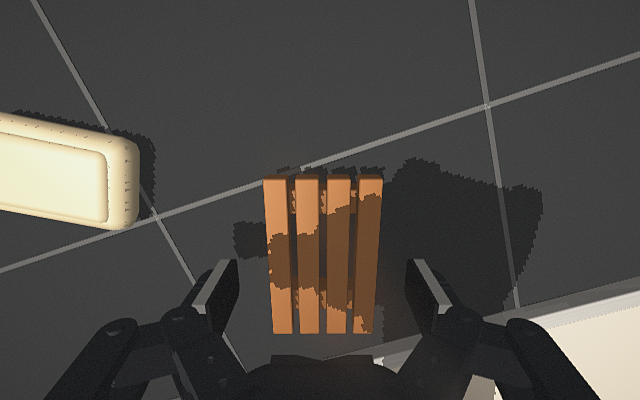

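Emit:
carry_out(
  commands=[
    {"dx": 0.8,"dy": 0.0,"dz": 0.0,"rx": 0.0,"ry": 0.0,"rz": 0.0,"jaw": 1.0},
    {"dx": 1.5,"dy": 0.0,"dz": 0.0,"rx": 0.0,"ry": 0.0,"rz": 0.0,"jaw": 1.0},
    {"dx": 1.75,"dy": 0.0,"dz": 0.0,"rx": 0.0,"ry": 0.0,"rz": 0.0,"jaw": 1.0},
    {"dx": 1.75,"dy": 0.0,"dz": 0.0,"rx": 0.0,"ry": 0.0,"rz": 0.0,"jaw": 0.6},
    {"dx": 1.75,"dy": 0.0,"dz": 0.0,"rx": 0.0,"ry": 0.0,"rz": 0.0,"jaw": 0.3},
    {"dx": 1.75,"dy": 0.0,"dz": 0.0,"rx": 0.0,"ry": 0.0,"rz": 0.0,"jaw": 0.0},
    {"dx": 1.75,"dy": 0.0,"dz": 0.0,"rx": 0.0,"ry": 0.0,"rz": 0.0,"jaw": 0.0},
    {"dx": 1.75,"dy": 0.0,"dz": 0.0,"rx": 0.0,"ry": 0.0,"rz": 0.0,"jaw": 0.0},
  ],
)

```text
time_s: 5.38
eef_pos: [0.3519, -0.2897, -0.0271]
tool_rot: [[0.0, -0.324, -0.946], [-0.0, -0.946, 0.324], [-1.0, 0.0, -0.0]]
wrist_force: [-0.5, 0.7, 0.1]
width: 0.689
```

```bash
python3 wm.py rest5 wrist soap_rest_c 0.02 0.035; python3 plan.py .577 -.2935 -.0275 -90
```

```text
soap_rest_c tip [ 0.3463 -0.2876  0.0147] 0.96
mask px 18880 at 321 265 conf 0.66 mean [ 0.3594 -0.2909  0.0274] z5/95 [0.0256 0.0276 0.0286] rect c [ 352.7 -288.7] long,short 96.7 60.0 ang -18.9 pca 160.9
5.5333
t 5.53 pos [ 0.3519 -0.2896 -0.0271] th -108.91 w 0.692 F [ 0.2 -0.1 -1.2]
d(cm) [  0.05  -6.93 -21.42] rv [-0.33 -0.   -0.  ]
```

View pics/rest5.png

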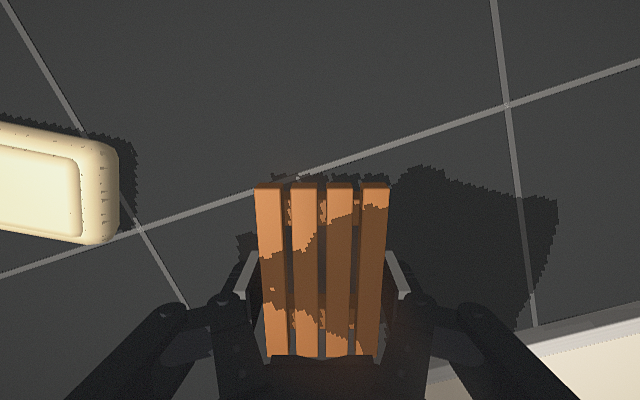

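Emit:
carry_out(
  commands=[
    {"dx": -1.0,"dy": 0.0,"dz": 0.0,"rx": 0.0,"ry": 0.0,"rz": 0.0,"jaw": -0.2},
    {"dx": -3.0,"dy": 0.0,"dz": 0.0,"rx": 0.0,"ry": 0.0,"rz": 0.0,"jaw": -0.2},
    {"dx": -6.0,"dy": 0.0,"dz": 0.0,"rx": 0.0,"ry": 0.0,"rz": 0.0,"jaw": -0.2},
    {"dx": -8.5,"dy": -0.7,"dz": -2.0,"rx": -0.05,"ry": 0.0,"rz": 0.0,"jaw": -0.2},
    {"dx": -8.5,"dy": -1.8,"dz": -5.3,"rx": -0.11,"ry": 0.0,"rz": 0.0,"jaw": -0.2},
    {"dx": -8.5,"dy": -2.8,"dz": -8.6,"rx": -0.17,"ry": 0.0,"rz": 0.0,"jaw": -0.2},
    {"dx": -8.5,"dy": -3.8,"dz": -12.0,"rx": -0.23,"ry": 0.0,"rz": 0.0,"jaw": -0.2},
    {"dx": -8.5,"dy": -4.8,"dz": -15.0,"rx": -0.29,"ry": 0.0,"rz": 0.0,"jaw": -0.2},
  ],
)

```text
time_s: 6.2
eef_pos: [0.5116, -0.293, 0.0591]
tool_rot: [[0.002, -0.037, -0.999], [-0.001, -0.999, 0.037], [-1.0, 0.001, -0.002]]
wrist_force: [0.7, -1.1, -1.4]
width: 0.693
```

```bash
python3 plan.py .577 -.2935 .05 -90; python3 wm.py dish1 wrist soap_dish -.005 0.02
```

```text
t 6.2 pos [ 0.5116 -0.293   0.0591] th -92.13 w 0.693 F [ 0.7 -1.1 -1.4]
d(cm) [ 0.92 -0.19 -6.54] rv [-0.037 -0.002 -0.001]
mask px 19316 at 315 104 conf 0.91 mean [ 0.5912 -0.2908  0.0092] z5/95 [0.0056 0.007  0.018 ] rect c [ 584.3 -290.3] long,short 118.3 96.2 ang -0.6 pca -179.4
6.35
```

View pics/dish1.png

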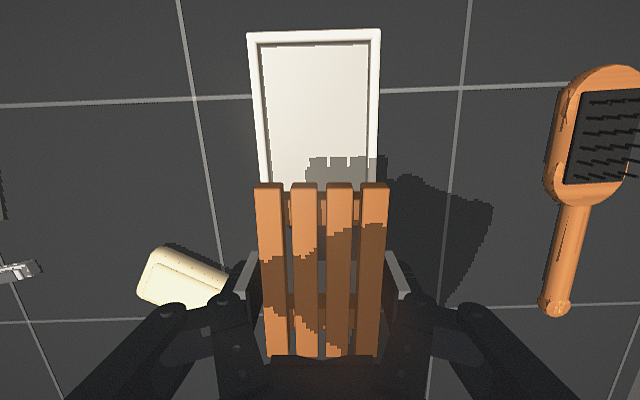

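```bash
python3 - <<'E'
from h import *
W=np.load('pics/dish1.npz')['W']
m=(W[...,2]>.0135)&(W[...,2]<.022)&(abs(W[...,1]+.292)<.07)&(W[...,0]>.52)&(W[...,0]<.66)
P=W[m]; c=[]
for x0 in np.arange(.57,.625,.01):
    q=P[(P[:,0]>x0)&(P[:,0]<x0+.01)]; a,b=np.percentile(q[:,1],[2,98]); print(round(x0,3),np.round([a,b,(a+b)/2],4))
print('far x', [np.round(np.percentile(P[(P[:,1]>y)&(P[:,1]<y+.012),0],[98,99.5]),4) for y in np.arange(-.33,-.26,.012)])
m=(W[...,2]>.10)&(W[...,2]<.13)&(abs(W[...,1]+.292)<.036)
R_=W[m]; print('rest z',np.percentile(R_[:,2],[5,50,95]))
R_=R_[abs(R_[:,2]-np.median(R_[:,2]))<.004]
print(cv2.minAreaRect((R_[:,:2]*1000).astype(np.float32)))
E
```

```text
0.57 [-0.3351 -0.246  -0.2906]
0.58 [-0.3347 -0.2464 -0.2906]
0.59 [-0.3353 -0.2462 -0.2907]
0.6 [-0.3349 -0.2465 -0.2907]
0.61 [-0.3354 -0.2463 -0.2909]
0.62 [-0.3352 -0.2466 -0.2909]
far x [array([0.6392, 0.6397]), array([0.6395, 0.6399]), array([0.6398, 0.64  ]), array([0.6396, 0.6397]), array([0.6401, 0.6401]), array([0.6398, 0.6399])]
rest z [0.10395675 0.11379349 0.11759229]
((512.2754516601562, -291.78131103515625), (71.54000854492188, 96.61402130126953), 87.93907165527344)
```

```bash
python3 plan.py .576 -.2918 .0 -90.3
```

```text
t 6.35 pos [ 0.5121 -0.2918  0.0585] th -92.13 w 0.694 F [-0.6  0.2  0. ]
d(cm) [ 5.87 -0.23 -6.38] rv [-0.032 -0.002  0.   ]
```

Emit:
carry_out(
  commands=[
    {"dx": 0.0,"dy": -0.1,"dz": -1.5,"rx": -0.01,"ry": 0.0,"rz": 0.0,"jaw": -0.2},
    {"dx": 0.0,"dy": -0.2,"dz": -3.5,"rx": -0.02,"ry": 0.0,"rz": 0.0,"jaw": -0.2},
    {"dx": 0.0,"dy": -0.3,"dz": -5.5,"rx": -0.032,"ry": 0.0,"rz": 0.0,"jaw": -0.2},
    {"dx": 1.0,"dy": -0.35,"dz": -6.45,"rx": -0.032,"ry": 0.0,"rz": 0.0,"jaw": -0.2},
    {"dx": 3.0,"dy": -0.35,"dz": -6.45,"rx": -0.032,"ry": 0.0,"rz": 0.0,"jaw": -0.2},
    {"dx": 5.0,"dy": -0.35,"dz": -6.45,"rx": -0.032,"ry": 0.0,"rz": 0.0,"jaw": -0.2},
    {"dx": 5.8,"dy": -0.35,"dz": -6.45,"rx": -0.032,"ry": 0.0,"rz": 0.0,"jaw": -0.2},
    {"dx": 5.8,"dy": -0.35,"dz": -6.45,"rx": -0.032,"ry": 0.0,"rz": 0.0,"jaw": -0.2},
  ],
)

```text
time_s: 7.02
eef_pos: [0.5701, -0.2912, -0.0031]
tool_rot: [[-0.007, -0.009, -1.0], [0.002, -1.0, 0.009], [-1.0, -0.002, 0.007]]
wrist_force: [0.2, 0.3, -1.4]
width: 0.693
```

```bash
python3 wm.py dish2 wrist soap_dish -.005 0.02;  python3 plan.py .5768 -.2907 -.0216 -90.3
```

```text
soap_dish tip [ 0.5798 -0.2912  0.0009] 0.77
mask px 11981 at 321 175 conf 0.62 mean [ 0.6132 -0.2909  0.0113] z5/95 [0.0059 0.0075 0.0182] rect c [ 577.7 -290.9] long,short 126.1 97.8 ang 0.1 pca 82.1
7.1667
t 7.17 pos [ 0.5739 -0.2925  0.0008] th -90.51 w 0.691 F [ 0.1 -0.1 -0.9]
d(cm) [ 2.24 -0.19 -0.28] rv [-0.004 -0.001 -0.001]
```

View pics/dish2.png

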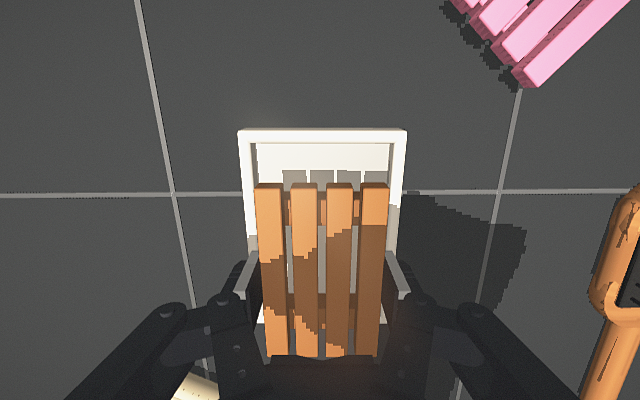

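The rest is centred over the dish: the slats span columns 255–390 and the dish walls 240–406.

Emit:
carry_out(
  commands=[
    {"dx": 0.0,"dy": -0.15,"dz": -0.25,"rx": -0.004,"ry": 0.0,"rz": 0.0,"jaw": -0.2},
    {"dx": 0.7,"dy": -0.15,"dz": -0.25,"rx": -0.004,"ry": 0.0,"rz": 0.0,"jaw": -0.2},
    {"dx": 1.4,"dy": -0.15,"dz": -0.25,"rx": -0.004,"ry": 0.0,"rz": 0.0,"jaw": -0.2},
    {"dx": 1.9,"dy": -0.15,"dz": -0.25,"rx": -0.004,"ry": 0.0,"rz": 0.0,"jaw": -0.2},
    {"dx": 2.2,"dy": -0.15,"dz": -0.25,"rx": -0.004,"ry": 0.0,"rz": 0.0,"jaw": -0.2},
    {"dx": 2.2,"dy": -0.15,"dz": -0.25,"rx": -0.004,"ry": 0.0,"rz": 0.0,"jaw": -0.2},
    {"dx": 2.2,"dy": -0.15,"dz": -0.25,"rx": -0.004,"ry": 0.0,"rz": 0.0,"jaw": -0.2},
    {"dx": 2.2,"dy": -0.15,"dz": -0.25,"rx": -0.004,"ry": 0.0,"rz": 0.0,"jaw": -0.2},
  ],
)

```text
time_s: 7.83
eef_pos: [0.576, -0.2902, -0.0221]
tool_rot: [[-0.001, -0.004, -1.0], [0.0, -1.0, 0.004], [-1.0, -0.0, 0.001]]
wrist_force: [-1.5, 1.5, 4.1]
width: 0.69
```

```bash
python3 plan.py .5768 -.2907 -.0221 -90.3
```

```text
t 7.83 pos [ 0.576  -0.2902 -0.0221] th -90.24 w 0.69 F [-1.5  1.5  4.1]
d(cm) [ 0.    0.05 -0.08] rv [0.001 0.001 0.   ]
```

Touchdown shows 4 N upward. I release and rise.

Emit:
carry_out(
  commands=[
    {"dx": 0.0,"dy": 0.0,"dz": 0.0,"rx": 0.0,"ry": 0.0,"rz": 0.0,"jaw": 0.6},
    {"dx": 0.0,"dy": 0.0,"dz": 0.0,"rx": 0.0,"ry": 0.0,"rz": 0.0,"jaw": 0.9},
    {"dx": 0.0,"dy": 0.0,"dz": 0.0,"rx": 0.0,"ry": 0.0,"rz": 0.0,"jaw": 0.9},
    {"dx": 0.0,"dy": 0.0,"dz": 0.0,"rx": 0.0,"ry": 0.0,"rz": 0.0,"jaw": 0.9},
    {"dx": -1.5,"dy": 0.0,"dz": 0.0,"rx": 0.0,"ry": 0.0,"rz": 0.0,"jaw": 0.9},
    {"dx": -4.0,"dy": 0.0,"dz": 0.0,"rx": 0.0,"ry": 0.0,"rz": 0.0,"jaw": 0.9},
    {"dx": -7.5,"dy": 0.0,"dz": 0.0,"rx": 0.0,"ry": 0.0,"rz": 0.0,"jaw": 0.9},
    {"dx": -11.0,"dy": 0.0,"dz": 0.0,"rx": 0.0,"ry": 0.0,"rz": 0.0,"jaw": 0.9},
  ],
)

```text
time_s: 8.5
eef_pos: [0.5755, -0.29, 0.088]
tool_rot: [[-0.002, -0.004, -1.0], [0.001, -1.0, 0.004], [-1.0, -0.001, 0.002]]
wrist_force: [0.6, -0.6, 1.1]
width: 0.948
```

```bash
python3 wm.py rp1 wrist soap_rest_c 0.027 0.04; python3 - <<'E'
from h import *
W=np.load('pics/rp1.npz')['W']
m=(W[...,2]>.0135)&(W[...,2]<.022)&(abs(W[...,1]+.292)<.07)&(W[...,0]>.5)&(W[...,0]<.66)
print(cv2.minAreaRect((W[m][:,:2]*1000).astype(np.float32)))
E
python3 plan.py .4415 -.174 .08 -27
```

```text
soap_rest_c tip [ 0.7129 -0.4001  0.0133] 0.84
soap_rest_c tip [ 0.5748 -0.2869  0.018 ] 0.77
mask px 6881 at 321 198 conf 0.75 mean [ 0.5802 -0.2895  0.0326] z5/95 [0.0315 0.0327 0.0338] rect c [ 576.6 -289.4] long,short 96.6 60.1 ang -0.3 pca 179.7
mask px 7973 at 466 38 conf 0.71 mean [ 0.7017 -0.3948  0.0279] z5/95 [0.0271 0.0278 0.0289] rect c [ 711.4 -397.8] long,short 86.2 60.0 ang -41.7 pca 105.1
8.65
((577.179443359375, -290.465087890625), (90.28173065185547, 126.0863037109375), 89.53881072998047)
t 8.65 pos [ 0.5792 -0.2917  0.0916] th -90.25 w 0.951 F [-0.8  0.2 -1.2]
d(cm) [  1.02 -11.72  13.83] rv [-1.104 -0.005 -0.007]
```

View pics/rp1.png

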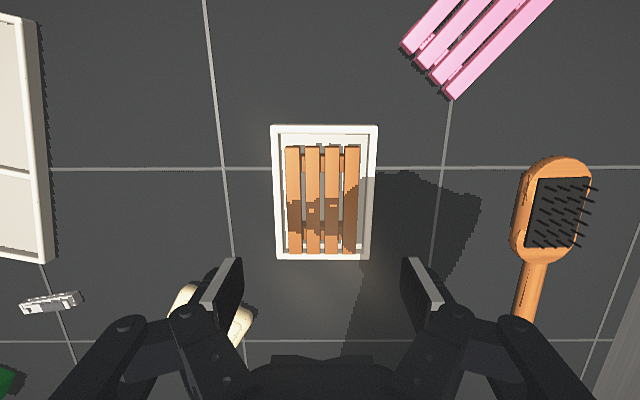

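The rest stands flat in the dish: its top is at 32.7 mm throughout, and its centre is within 1 mm of the dish's. Next is the soap.

Emit:
carry_out(
  commands=[
    {"dx": 0.0,"dy": -1.0,"dz": 1.2,"rx": -0.12,"ry": 0.0,"rz": 0.0,"jaw": 0.9},
    {"dx": 0.0,"dy": -2.5,"dz": 3.0,"rx": -0.24,"ry": 0.0,"rz": 0.0,"jaw": 0.9},
    {"dx": 0.0,"dy": -4.2,"dz": 5.0,"rx": -0.36,"ry": 0.0,"rz": 0.0,"jaw": 0.9},
    {"dx": 0.0,"dy": -6.0,"dz": 7.0,"rx": -0.48,"ry": 0.0,"rz": 0.0,"jaw": 0.9},
    {"dx": 0.0,"dy": -7.7,"dz": 9.0,"rx": -0.6,"ry": 0.0,"rz": 0.0,"jaw": 0.9},
    {"dx": 0.0,"dy": -9.4,"dz": 11.0,"rx": -0.72,"ry": 0.0,"rz": 0.0,"jaw": 0.9},
    {"dx": 0.5,"dy": -11.0,"dz": 13.0,"rx": -0.84,"ry": 0.0,"rz": 0.0,"jaw": 0.9},
    {"dx": 1.0,"dy": -11.7,"dz": 13.8,"rx": -0.96,"ry": 0.0,"rz": 0.0,"jaw": 0.9},
  ],
)

```text
time_s: 9.32
eef_pos: [0.4347, -0.1705, 0.0762]
tool_rot: [[-0.005, 0.821, -0.571], [0.001, -0.571, -0.821], [-1.0, -0.005, 0.002]]
wrist_force: [0.2, -0.1, -0.2]
width: 0.951
```

```bash
python3 wm.py so1 wrist soap_bar_c 0.01 0.035; python3 plan.py .4415 -.174 -.03 -27
```

```text
soap_bar_c tip [ 0.4469 -0.1682  0.0181] 0.73
mask px 5426 at 330 196 conf 0.73 mean [ 0.4458 -0.1671  0.0254] z5/95 [0.0191 0.0268 0.0285] rect c [ 443.7 -170.6] long,short 78.6 52.1 ang 59.0 pca 59.1
9.4667
t 9.47 pos [ 0.4376 -0.1724  0.0768] th -35.36 w 0.952 F [ 0.5 -0.8  0.7]
d(cm) [10.68  0.43 -0.1 ] rv [-0.146  0.001  0.002]
```

View pics/so1.png

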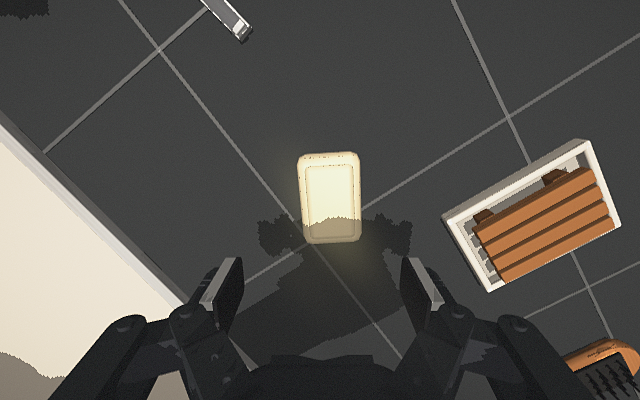

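The wrist view shows the soap at (330,196), a few degrees off the jaw axis. Its measured angle is 59°, so I turn the jaws to −31°.

```bash
python3 plan.py .4437 -.1706 -.035 -31
```

```text
t 9.47 pos [ 0.4376 -0.1724  0.0768] th -35.36 w 0.952 F [ 0.5 -0.8  0.7]
d(cm) [11.18  0.41 -0.51] rv [-0.076  0.001  0.002]
```

Emit:
carry_out(
  commands=[
    {"dx": 1.5,"dy": 0.4,"dz": -0.5,"rx": -0.076,"ry": 0.0,"rz": 0.0,"jaw": 1.0},
    {"dx": 4.0,"dy": 0.4,"dz": -0.5,"rx": -0.076,"ry": 0.0,"rz": 0.0,"jaw": 1.0},
    {"dx": 6.0,"dy": 0.4,"dz": -0.5,"rx": -0.076,"ry": 0.0,"rz": 0.0,"jaw": 1.0},
    {"dx": 7.0,"dy": 0.4,"dz": -0.5,"rx": -0.076,"ry": 0.0,"rz": 0.0,"jaw": 1.0},
    {"dx": 7.0,"dy": 0.4,"dz": -0.5,"rx": -0.076,"ry": 0.0,"rz": 0.0,"jaw": 1.0},
    {"dx": 7.0,"dy": 0.4,"dz": -0.5,"rx": -0.076,"ry": 0.0,"rz": 0.0,"jaw": 1.0},
    {"dx": 7.0,"dy": 0.4,"dz": -0.5,"rx": -0.076,"ry": 0.0,"rz": 0.0,"jaw": 1.0},
    {"dx": 7.0,"dy": 0.4,"dz": -0.5,"rx": -0.076,"ry": 0.0,"rz": 0.0,"jaw": 1.0},
  ],
)

```text
time_s: 10.13
eef_pos: [0.4463, -0.1716, 0.009]
tool_rot: [[0.002, 0.858, -0.514], [-0.001, -0.514, -0.858], [-1.0, 0.003, -0.0]]
wrist_force: [0.9, 0.0, 0.1]
width: 0.997
```

```bash
python3 wm.py so2 wrist soap_bar_c 0.01 0.035; python3 plan.py .4437 -.1706 -.035 -31
```

```text
soap_bar_c tip [ 0.4449 -0.1677  0.0185] 0.85
mask px 9167 at 316 237 conf 0.63 mean [ 0.447  -0.1654  0.0254] z5/95 [0.0189 0.0269 0.0284] rect c [ 443.9 -170.1] long,short 78.1 52.1 ang 59.0 pca 59.3
10.2833
t 10.28 pos [ 0.4458 -0.1714  0.0087] th -30.9 w 1.0 F [-0.8 -0.2 -0.5]
d(cm) [ 4.37 -0.23  0.04] rv [ 0.002 -0.    -0.002]
```

View pics/so2.png

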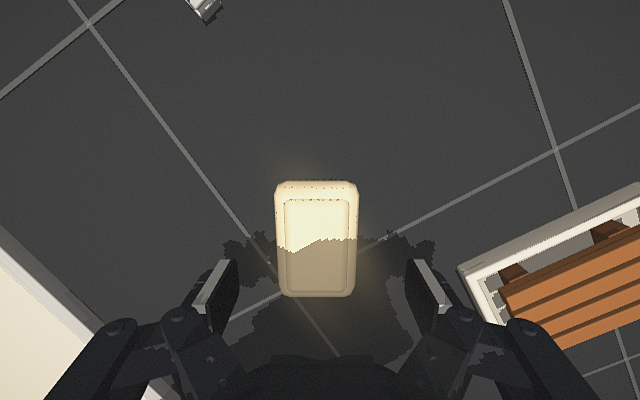

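Emit:
carry_out(
  commands=[
    {"dx": 1.5,"dy": -0.2,"dz": 0.0,"rx": 0.0,"ry": 0.0,"rz": 0.0,"jaw": 1.0},
    {"dx": 3.5,"dy": -0.2,"dz": 0.0,"rx": 0.0,"ry": 0.0,"rz": 0.0,"jaw": 1.0},
    {"dx": 4.35,"dy": -0.2,"dz": 0.0,"rx": 0.0,"ry": 0.0,"rz": 0.0,"jaw": 0.7},
    {"dx": 4.35,"dy": -0.2,"dz": 0.0,"rx": 0.0,"ry": 0.0,"rz": 0.0,"jaw": 0.4},
    {"dx": 4.35,"dy": -0.2,"dz": 0.0,"rx": 0.0,"ry": 0.0,"rz": 0.0,"jaw": 0.1},
    {"dx": 4.35,"dy": -0.2,"dz": 0.0,"rx": 0.0,"ry": 0.0,"rz": 0.0,"jaw": -0.3},
    {"dx": 4.35,"dy": -0.2,"dz": 0.0,"rx": 0.0,"ry": 0.0,"rz": 0.0,"jaw": -0.4},
    {"dx": 4.35,"dy": -0.2,"dz": 0.0,"rx": 0.0,"ry": 0.0,"rz": 0.0,"jaw": -0.4},
  ],
)

```text
time_s: 10.95
eef_pos: [0.4438, -0.1702, -0.035]
tool_rot: [[0.001, 0.858, -0.513], [-0.001, -0.513, -0.858], [-1.0, 0.001, -0.0]]
wrist_force: [-0.3, -0.0, -1.2]
width: 0.598
```

```bash
python3 plan.py .5768 -.29 .06 -90.3;  python3 wm.py so3 wrist soap_bar_c 0.01 0.035
```

```text
t 10.95 pos [ 0.4438 -0.1702 -0.035 ] th -30.89 w 0.598 F [-0.3 -0.  -1.2]
d(cm) [-9.48 17.57  3.45] rv [ 1.037e+00 -1.000e-03 -1.000e-03]
soap_bar_c tip [ 0.4464 -0.1718  0.0147] 0.71
mask px 15048 at 321 275 conf 0.67 mean [ 0.4481 -0.1639  0.0256] z5/95 [0.0188 0.0272 0.0286] rect c [ 445.  -170.7] long,short 78.8 53.6 ang 59.2 pca 59.3
11.1
```

View pics/so3.png

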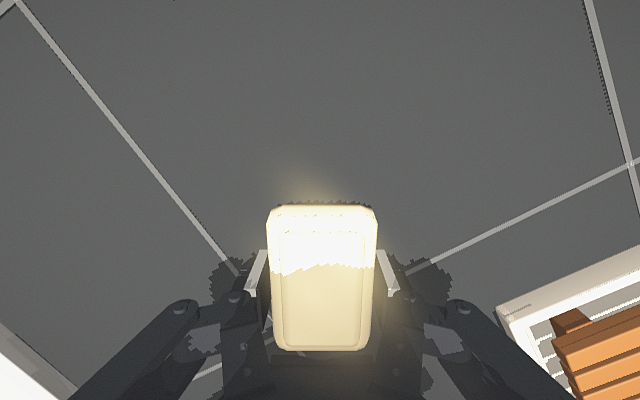

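Emit:
carry_out(
  commands=[
    {"dx": -1.0,"dy": 0.0,"dz": 0.0,"rx": 0.0,"ry": 0.0,"rz": 0.0,"jaw": -0.4},
    {"dx": -3.5,"dy": 0.0,"dz": 0.0,"rx": 0.0,"ry": 0.0,"rz": 0.0,"jaw": -0.4},
    {"dx": -7.0,"dy": 0.5,"dz": 0.1,"rx": 0.05,"ry": 0.0,"rz": 0.0,"jaw": -0.4},
    {"dx": -9.0,"dy": 2.5,"dz": 0.5,"rx": 0.15,"ry": 0.0,"rz": 0.0,"jaw": -0.4},
    {"dx": -9.5,"dy": 5.0,"dz": 1.0,"rx": 0.26,"ry": 0.0,"rz": 0.0,"jaw": -0.4},
    {"dx": -9.5,"dy": 8.0,"dz": 1.6,"rx": 0.37,"ry": 0.0,"rz": 0.0,"jaw": -0.4},
    {"dx": -9.5,"dy": 11.0,"dz": 2.2,"rx": 0.48,"ry": 0.0,"rz": 0.0,"jaw": -0.4},
    {"dx": -9.5,"dy": 14.0,"dz": 2.8,"rx": 0.59,"ry": 0.0,"rz": 0.0,"jaw": -0.4},
  ],
)

```text
time_s: 11.77
eef_pos: [0.5501, -0.2669, 0.0606]
tool_rot: [[0.001, 0.423, -0.906], [-0.0, -0.906, -0.423], [-1.0, 0.001, -0.001]]
wrist_force: [0.6, 0.8, -2.0]
width: 0.601
```

```bash
python3 plan.py .5766 -.2897 .05 -90.3
```

```text
t 11.77 pos [ 0.5501 -0.2669  0.0606] th -64.98 w 0.601 F [ 0.6  0.8 -2. ]
d(cm) [ 1.07  3.19 -1.44] rv [ 0.442 -0.001 -0.001]
```

Emit:
carry_out(
  commands=[
    {"dx": 0.0,"dy": 1.0,"dz": -0.4,"rx": 0.11,"ry": 0.0,"rz": 0.0,"jaw": -0.4},
    {"dx": 0.5,"dy": 2.0,"dz": -0.8,"rx": 0.22,"ry": 0.0,"rz": 0.0,"jaw": -0.4},
    {"dx": 1.0,"dy": 2.8,"dz": -1.2,"rx": 0.33,"ry": 0.0,"rz": 0.0,"jaw": -0.4},
    {"dx": 1.0,"dy": 3.2,"dz": -1.45,"rx": 0.442,"ry": 0.0,"rz": 0.0,"jaw": -0.4},
    {"dx": 2.0,"dy": 3.2,"dz": -1.45,"rx": 0.442,"ry": 0.0,"rz": 0.0,"jaw": -0.4},
    {"dx": 3.0,"dy": 3.2,"dz": -1.45,"rx": 0.442,"ry": 0.0,"rz": 0.0,"jaw": -0.4},
    {"dx": 3.5,"dy": 3.2,"dz": -1.45,"rx": 0.442,"ry": 0.0,"rz": 0.0,"jaw": -0.4},
    {"dx": 3.5,"dy": 3.2,"dz": -1.45,"rx": 0.442,"ry": 0.0,"rz": 0.0,"jaw": -0.4},
  ],
)

```text
time_s: 12.43
eef_pos: [0.5738, -0.2874, 0.0222]
tool_rot: [[-0.004, 0.002, -1.0], [0.002, -1.0, -0.002], [-1.0, -0.002, 0.004]]
wrist_force: [-0.7, 1.0, -2.1]
width: 0.599
```

```bash
python3 - <<'E'
from h import *
i=r.camera_info('wrist'); im,d=r.camera('wrist'); save('so4',im); W=cloud('wrist',d,i)
m=(W[...,2]>.065)&(W[...,2]<.11)&(abs(W[...,1]+.29)<.05)
P=W[m]; z=np.median(P[:,2]); print('soap top z',np.percentile(P[:,2],[5,50,95]))
hsv=cv2.cvtColor(im,cv2.COLOR_RGB2HSV)
P=W[m&(im.sum(2)>330)]; P=P[P[:,2]>z-.01]; print(cv2.minAreaRect((P[:,:2]*1000).astype(np.float32)))
E
python3 plan.py .5766 -.2897 -.003 -90.3
```

```text
soap top z [0.07523916 0.08469344 0.1057632 ]
((573.5065307617188, -286.3978271484375), (64.52122497558594, 79.13219451904297), 89.23210906982422)
t 12.48 pos [ 0.5745 -0.2878  0.0231] th -89.92 w 0.598 F [ 0.1  0.5 -0.8]
d(cm) [ 2.61  0.19 -0.22] rv [0.007 0.002 0.001]
```

View pics/so4.png

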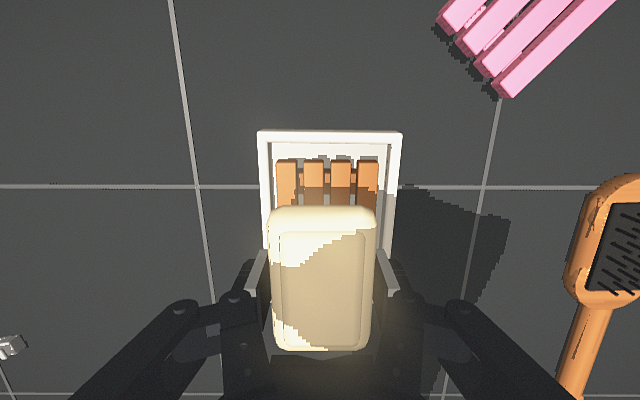

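Emit:
carry_out(
  commands=[
    {"dx": 0.5,"dy": 0.2,"dz": -0.25,"rx": 0.007,"ry": 0.0,"rz": 0.0,"jaw": -0.4},
    {"dx": 1.0,"dy": 0.2,"dz": -0.25,"rx": 0.007,"ry": 0.0,"rz": 0.0,"jaw": -0.4},
    {"dx": 1.6,"dy": 0.2,"dz": -0.25,"rx": 0.007,"ry": 0.0,"rz": 0.0,"jaw": -0.4},
    {"dx": 2.1,"dy": 0.2,"dz": -0.25,"rx": 0.007,"ry": 0.0,"rz": 0.0,"jaw": -0.4},
    {"dx": 2.4,"dy": 0.2,"dz": -0.25,"rx": 0.007,"ry": 0.0,"rz": 0.0,"jaw": -0.4},
    {"dx": 2.65,"dy": 0.2,"dz": -0.25,"rx": 0.007,"ry": 0.0,"rz": 0.0,"jaw": -0.4},
    {"dx": 2.65,"dy": 0.2,"dz": -0.25,"rx": 0.007,"ry": 0.0,"rz": 0.0,"jaw": -0.4},
    {"dx": 2.65,"dy": 0.2,"dz": -0.25,"rx": 0.007,"ry": 0.0,"rz": 0.0,"jaw": -0.4},
  ],
)

```text
time_s: 13.15
eef_pos: [0.5783, -0.2906, -0.0023]
tool_rot: [[-0.0, -0.007, -1.0], [-0.0, -1.0, 0.007], [-1.0, 0.0, 0.0]]
wrist_force: [0.2, 0.0, -1.2]
width: 0.6
```

```bash
python3 plan.py .5766 -.2897 -.004 -90.3
```

```text
t 13.15 pos [ 0.5783 -0.2906 -0.0023] th -90.4 w 0.6 F [ 0.2  0.  -1.2]
d(cm) [ 0.17 -0.09  0.17] rv [-0.002  0.    -0.   ]
```

Emit:
carry_out(
  commands=[
    {"dx": 0.0,"dy": -0.05,"dz": 0.15,"rx": 0.0,"ry": 0.0,"rz": 0.0,"jaw": -0.4},
    {"dx": 0.1,"dy": -0.05,"dz": 0.15,"rx": 0.0,"ry": 0.0,"rz": 0.0,"jaw": -0.4},
    {"dx": 0.15,"dy": -0.05,"dz": 0.15,"rx": 0.0,"ry": 0.0,"rz": 0.0,"jaw": -0.4},
    {"dx": 0.2,"dy": -0.05,"dz": 0.15,"rx": 0.0,"ry": 0.0,"rz": 0.0,"jaw": -0.4},
    {"dx": 0.2,"dy": -0.05,"dz": 0.15,"rx": 0.0,"ry": 0.0,"rz": 0.0,"jaw": -0.4},
    {"dx": 0.2,"dy": -0.05,"dz": 0.15,"rx": 0.0,"ry": 0.0,"rz": 0.0,"jaw": -0.4},
    {"dx": 0.2,"dy": -0.05,"dz": 0.15,"rx": 0.0,"ry": 0.0,"rz": 0.0,"jaw": -0.4},
    {"dx": 0.2,"dy": -0.05,"dz": 0.15,"rx": 0.0,"ry": 0.0,"rz": 0.0,"jaw": -0.4},
  ],
)

```text
time_s: 13.82
eef_pos: [0.577, -0.2902, -0.0041]
tool_rot: [[0.0, -0.007, -1.0], [-0.0, -1.0, 0.007], [-1.0, 0.0, -0.0]]
wrist_force: [0.1, 0.9, -0.8]
width: 0.603
```

Emit:
carry_out(
  commands=[
    {"dx": 0.05,"dy": 0.0,"dz": 0.0,"rx": 0.0,"ry": 0.0,"rz": 0.0,"jaw": -0.4},
    {"dx": 0.1,"dy": 0.0,"dz": 0.0,"rx": 0.0,"ry": 0.0,"rz": 0.0,"jaw": -0.4},
    {"dx": 0.1,"dy": 0.0,"dz": 0.0,"rx": 0.0,"ry": 0.0,"rz": 0.0,"jaw": -0.4},
    {"dx": 0.1,"dy": 0.0,"dz": 0.0,"rx": 0.0,"ry": 0.0,"rz": 0.0,"jaw": -0.4},
    {"dx": 0.1,"dy": 0.0,"dz": 0.0,"rx": 0.0,"ry": 0.0,"rz": 0.0,"jaw": -0.4},
    {"dx": 0.1,"dy": 0.0,"dz": 0.0,"rx": 0.0,"ry": 0.0,"rz": 0.0,"jaw": -0.4},
    {"dx": 0.1,"dy": 0.0,"dz": 0.0,"rx": 0.0,"ry": 0.0,"rz": 0.0,"jaw": -0.4},
    {"dx": 0.1,"dy": 0.0,"dz": 0.0,"rx": 0.0,"ry": 0.0,"rz": 0.0,"jaw": -0.4},
  ],
)

```text
time_s: 14.48
eef_pos: [0.577, -0.2902, -0.0043]
tool_rot: [[0.0, -0.007, -1.0], [-0.0, -1.0, 0.007], [-1.0, 0.0, -0.0]]
wrist_force: [-2.1, 1.3, 4.4]
width: 0.597
```

Contact at 4.4 N. I release and rise.

Emit:
carry_out(
  commands=[
    {"dx": 0.0,"dy": 0.0,"dz": 0.0,"rx": 0.0,"ry": 0.0,"rz": 0.0,"jaw": 0.35},
    {"dx": 0.0,"dy": 0.0,"dz": 0.0,"rx": 0.0,"ry": 0.0,"rz": 0.0,"jaw": 0.6},
    {"dx": 0.0,"dy": 0.0,"dz": 0.0,"rx": 0.0,"ry": 0.0,"rz": 0.0,"jaw": 0.8},
    {"dx": 0.0,"dy": 0.0,"dz": 0.0,"rx": 0.0,"ry": 0.0,"rz": 0.0,"jaw": 0.8},
    {"dx": -1.5,"dy": 0.0,"dz": 0.0,"rx": 0.0,"ry": 0.0,"rz": 0.0,"jaw": 0.8},
    {"dx": -4.0,"dy": 0.0,"dz": 0.0,"rx": 0.0,"ry": 0.0,"rz": 0.0,"jaw": 0.8},
    {"dx": -7.0,"dy": 0.0,"dz": 0.0,"rx": 0.0,"ry": 0.0,"rz": 0.0,"jaw": 0.8},
    {"dx": -10.0,"dy": 0.0,"dz": 0.0,"rx": 0.0,"ry": 0.0,"rz": 0.0,"jaw": 0.8},
  ],
)

```text
time_s: 15.15
eef_pos: [0.5763, -0.2899, 0.0952]
tool_rot: [[-0.001, -0.007, -1.0], [0.001, -1.0, 0.007], [-1.0, -0.001, 0.001]]
wrist_force: [-0.9, -0.8, -0.0]
width: 0.9
```

```bash
python3 wm.py sp1 wrist soap_bar_c 0.04 0.07;python3 - <<'E'
from h import *
W=np.load('pics/sp1.npz')['W']
m=(W[...,2]>.027)&(W[...,2]<.036)&(abs(W[...,1]+.29)<.05)&(W[...,0]>.5)&(W[...,0]<.66)
print(cv2.minAreaRect((W[m][:,:2]*1000).astype(np.float32)))
E
python3 plan.py .3630 .313 .1 180
```

```text
soap_bar_c tip [ 0.58   -0.2867  0.0481] 0.78
15.3
((576.5841674804688, -289.50274658203125), (60.13378143310547, 96.42670440673828), 89.83953857421875)
t 15.3 pos [ 0.5792 -0.2912  0.098 ] th -90.42 w 0.901 F [-0.2  0.4  0.1]
d(cm) [ -0.49 -60.26  22.06] rv [ 1.563 -0.007  0.003]
```

View pics/sp1.png

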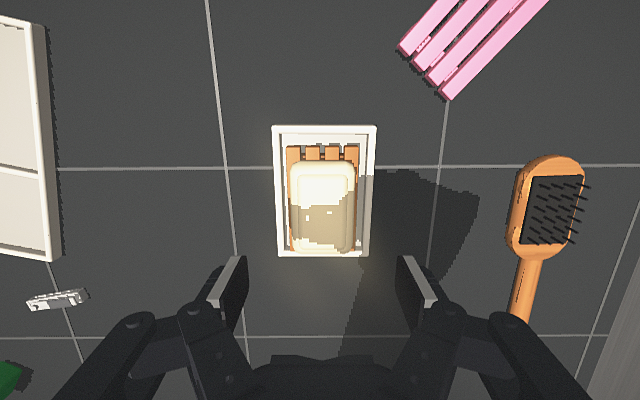

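Emit:
carry_out(
  commands=[
    {"dx": 0.0,"dy": -2.0,"dz": 0.7,"rx": -0.08,"ry": 0.0,"rz": 0.0,"jaw": 0.8},
    {"dx": 0.0,"dy": -5.0,"dz": 1.8,"rx": -0.18,"ry": 0.0,"rz": 0.0,"jaw": 0.8},
    {"dx": 0.0,"dy": -9.0,"dz": 3.2,"rx": -0.28,"ry": 0.0,"rz": 0.0,"jaw": 0.6},
    {"dx": 0.0,"dy": -13.0,"dz": 4.7,"rx": -0.38,"ry": 0.0,"rz": 0.0,"jaw": 0.4},
    {"dx": 0.0,"dy": -17.0,"dz": 6.2,"rx": -0.48,"ry": 0.0,"rz": 0.0,"jaw": 0.2},
    {"dx": 0.0,"dy": -21.0,"dz": 7.7,"rx": -0.58,"ry": 0.0,"rz": 0.0,"jaw": 0.0},
    {"dx": 0.0,"dy": -25.0,"dz": 9.2,"rx": -0.68,"ry": 0.0,"rz": 0.0,"jaw": 0.0},
    {"dx": 0.0,"dy": -29.0,"dz": 10.6,"rx": -0.78,"ry": 0.0,"rz": 0.0,"jaw": 0.0},
  ],
)

```text
time_s: 15.97
eef_pos: [0.4726, -0.0033, 0.0937]
tool_rot: [[-0.002, 0.701, -0.713], [-0.0, -0.713, -0.701], [-1.0, -0.001, 0.002]]
wrist_force: [1.8, -0.3, 0.7]
width: 0.498
```

```bash
python3 - <<'E'
from h import *
W=np.load('pics/sp1.npz')['W']
m=(W[...,2]>.04)&(W[...,2]<.065)&(abs(W[...,1]+.29)<.05)&(W[...,0]>.5)&(W[...,0]<.66)
P=W[m];print(cv2.minAreaRect((P[:,:2]*1000).astype(np.float32)),np.percentile(P[:,2],[5,50,95]))
E
python3 plan.py .3630 .313 .09 3
```

```text
((576.4933471679688, -289.3542785644531), (52.089622497558594, 78.63874053955078), 89.48104095458984) [0.05003436 0.05778299 0.05949681]
t 15.97 pos [ 0.4726 -0.0033  0.0937] th -45.46 w 0.498 F [ 1.8 -0.3  0.7]
d(cm) [  0.38 -30.23 -14.37] rv [-0.846  0.001  0.002]
```

The soap is flat, centred on the rest within 0.2 mm and aligned. I carry on to the tweezers.

Emit:
carry_out(
  commands=[
    {"dx": 0.0,"dy": -4.0,"dz": -1.9,"rx": -0.11,"ry": 0.0,"rz": 0.0,"jaw": 0.0},
    {"dx": 0.0,"dy": -8.0,"dz": -3.8,"rx": -0.22,"ry": 0.0,"rz": 0.0,"jaw": 0.0},
    {"dx": 0.0,"dy": -12.0,"dz": -5.7,"rx": -0.33,"ry": 0.0,"rz": 0.0,"jaw": 0.0},
    {"dx": 0.0,"dy": -16.0,"dz": -7.6,"rx": -0.44,"ry": 0.0,"rz": 0.0,"jaw": 0.0},
    {"dx": 0.0,"dy": -20.0,"dz": -9.5,"rx": -0.55,"ry": 0.0,"rz": 0.0,"jaw": 0.0},
    {"dx": 0.0,"dy": -24.0,"dz": -11.4,"rx": -0.66,"ry": 0.0,"rz": 0.0,"jaw": 0.0},
    {"dx": 0.0,"dy": -27.5,"dz": -13.0,"rx": -0.76,"ry": 0.0,"rz": 0.0,"jaw": 0.0},
    {"dx": 0.0,"dy": -30.0,"dz": -14.3,"rx": -0.84,"ry": 0.0,"rz": 0.0,"jaw": 0.0},
  ],
)

```text
time_s: 16.63
eef_pos: [0.3658, 0.311, 0.0939]
tool_rot: [[-0.001, 0.999, 0.047], [-0.001, 0.047, -0.999], [-1.0, -0.001, 0.001]]
wrist_force: [0.8, -0.6, 0.1]
width: 0.502
```

```bash
python3 wm.py tw1 wrist tweezers_c 0.003 0.02; python3 plan.py .3630 .313 .0 3
```

```text
tweezers_c tip [0.3647 0.313  0.0092] 0.68
mask px 495 at 319 186 conf 0.58 mean [0.3649 0.3189 0.0101] z5/95 [0.0078 0.0103 0.0117] rect c [365.4 312.5] long,short 91.4 14.0 ang -85.0 pca 95.0
16.7833
t 16.78 pos [0.3653 0.3132 0.0942] th 2.83 w 0.497 F [ 0.6 -0.5 -0.7]
d(cm) [ 9.42 -0.21  0.02] rv [-0.003 -0.002  0.002]
```

View pics/tw1.png

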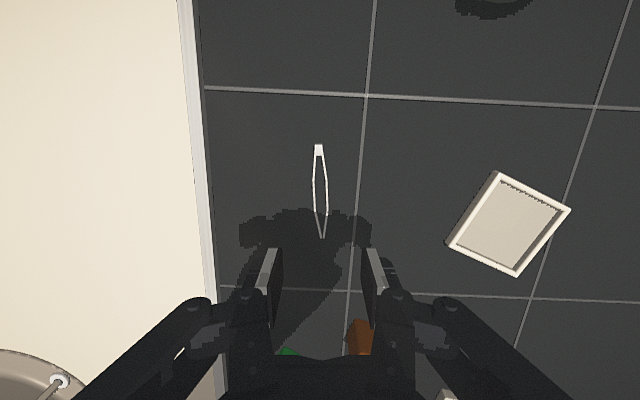

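The wrist view shows the tweezers at (319,186) between the half-open jaws, with the amber and green bottles behind at (360,340) and (288,352). The measured length and width, 91×14 mm, match.

Emit:
carry_out(
  commands=[
    {"dx": 2.0,"dy": 0.0,"dz": 0.1,"rx": -0.038,"ry": 0.0,"rz": 0.0,"jaw": 0.0},
    {"dx": 5.0,"dy": 0.0,"dz": 0.1,"rx": -0.038,"ry": 0.0,"rz": 0.0,"jaw": 0.0},
    {"dx": 8.0,"dy": 0.0,"dz": 0.1,"rx": -0.038,"ry": 0.0,"rz": 0.0,"jaw": 0.0},
    {"dx": 10.0,"dy": 0.0,"dz": 0.1,"rx": -0.038,"ry": 0.0,"rz": 0.0,"jaw": 0.0},
    {"dx": 11.0,"dy": 0.0,"dz": 0.1,"rx": -0.038,"ry": 0.0,"rz": 0.0,"jaw": 0.0},
    {"dx": 11.3,"dy": 0.0,"dz": 0.1,"rx": -0.038,"ry": 0.0,"rz": 0.0,"jaw": 0.0},
    {"dx": 11.3,"dy": 0.0,"dz": 0.1,"rx": -0.038,"ry": 0.0,"rz": 0.0,"jaw": 0.0},
    {"dx": 11.3,"dy": 0.0,"dz": 0.1,"rx": -0.038,"ry": 0.0,"rz": 0.0,"jaw": 0.0},
  ],
)

```text
time_s: 17.45
eef_pos: [0.3686, 0.3091, -0.0174]
tool_rot: [[0.001, 0.997, 0.079], [0.001, 0.079, -0.997], [-1.0, 0.001, -0.001]]
wrist_force: [0.6, 0.6, 1.1]
width: 0.498
```

```bash
python3 wm.py tw2 wrist tweezers_c 0.003 0.02; python3 plan.py .3654 .3125 -.035 5
```

```text
tweezers_c tip [0.3682 0.311  0.0074] 0.67
mask px 1358 at 313 238 conf 0.59 mean [0.3648 0.318  0.0098] z5/95 [0.0054 0.0103 0.0115] rect c [365.3 312.1] long,short 92.6 13.6 ang -85.2 pca 94.6
17.6
t 17.6 pos [ 0.3688  0.3095 -0.017 ] th 4.56 w 0.502 F [ 0.  -0.7  0.4]
d(cm) [ 1.8  -0.32 -0.32] rv [-0.008 -0.001 -0.002]
```

View pics/tw2.png

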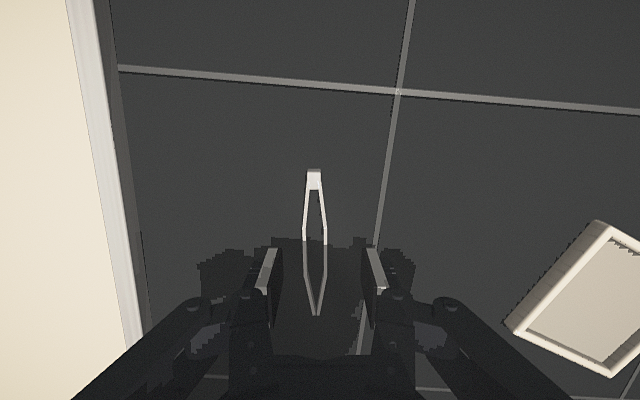

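Emit:
carry_out(
  commands=[
    {"dx": 0.5,"dy": -0.3,"dz": -0.3,"rx": -0.008,"ry": 0.0,"rz": 0.0,"jaw": 0.0},
    {"dx": 1.2,"dy": -0.3,"dz": -0.3,"rx": -0.008,"ry": 0.0,"rz": 0.0,"jaw": 0.0},
    {"dx": 1.8,"dy": -0.3,"dz": -0.3,"rx": -0.008,"ry": 0.0,"rz": 0.0,"jaw": 0.0},
    {"dx": 1.8,"dy": -0.3,"dz": -0.3,"rx": -0.008,"ry": 0.0,"rz": 0.0,"jaw": -0.3},
    {"dx": 1.8,"dy": -0.3,"dz": -0.3,"rx": -0.008,"ry": 0.0,"rz": 0.0,"jaw": -0.6},
    {"dx": 1.8,"dy": -0.3,"dz": -0.3,"rx": -0.008,"ry": 0.0,"rz": 0.0,"jaw": -0.9},
    {"dx": 1.8,"dy": -0.3,"dz": -0.3,"rx": -0.008,"ry": 0.0,"rz": 0.0,"jaw": -1.0},
    {"dx": 1.8,"dy": -0.3,"dz": -0.3,"rx": -0.008,"ry": 0.0,"rz": 0.0,"jaw": -1.0},
  ],
  grip_force=30,
)

```text
time_s: 18.27
eef_pos: [0.3678, 0.3153, -0.0328]
tool_rot: [[0.007, 0.996, 0.088], [0.004, 0.088, -0.996], [-1.0, 0.007, -0.004]]
wrist_force: [-0.6, -2.1, 29.4]
width: 0.154
```

```bash
python3 wm.py tw3 wrist tweezers_c 0.003 0.02; python3 plan.py .62 .0 -.03 77
```

```text
tweezers_c tip [0.3691 0.313  0.0048] 0.61
mask px 1684 at 320 258 conf 0.85 mean [0.3682 0.3198 0.0098] z5/95 [0.0052 0.0102 0.0115] rect c [368.7 313.2] long,short 93.2 13.7 ang -84.1 pca 95.2
18.4167
t 18.42 pos [ 0.3678  0.3153 -0.0328] th 5.07 w 0.152 F [-1.  -2.2 29.2]
d(cm) [-0.24 22.34 33.63] rv [-1.255e+00  1.000e-03 -8.000e-03]
```

View pics/tw3.png

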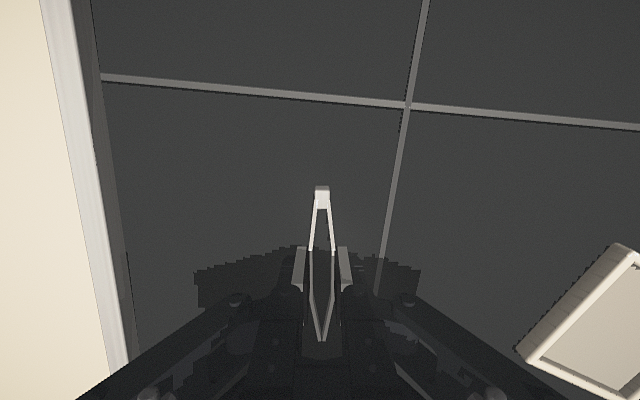

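The grip holds at 13 mm. The tips rest on the surface (29 N at eef z=−0.033), which fixes the table contact height. I lift and carry on.

Emit:
carry_out(
  commands=[
    {"dx": -1.0,"dy": 0.0,"dz": 0.0,"rx": 0.0,"ry": 0.0,"rz": 0.0,"jaw": -1.0},
    {"dx": -3.5,"dy": 0.0,"dz": 0.0,"rx": 0.0,"ry": 0.0,"rz": 0.0,"jaw": -1.0},
    {"dx": -7.0,"dy": 0.0,"dz": 0.0,"rx": 0.0,"ry": 0.0,"rz": 0.0,"jaw": -1.0},
    {"dx": -10.5,"dy": 1.0,"dz": 1.5,"rx": -0.08,"ry": 0.0,"rz": 0.0,"jaw": -1.0},
    {"dx": -13.0,"dy": 3.5,"dz": 4.5,"rx": -0.19,"ry": 0.0,"rz": 0.0,"jaw": -1.0},
    {"dx": -13.5,"dy": 6.0,"dz": 7.5,"rx": -0.3,"ry": 0.0,"rz": 0.0,"jaw": -1.0},
    {"dx": -13.5,"dy": 8.5,"dz": 10.5,"rx": -0.41,"ry": 0.0,"rz": 0.0,"jaw": -1.0},
    {"dx": -13.5,"dy": 11.0,"dz": 13.5,"rx": -0.52,"ry": 0.0,"rz": 0.0,"jaw": -1.0},
  ],
)

```text
time_s: 19.08
eef_pos: [0.4816, 0.1916, 0.0995]
tool_rot: [[0.002, 0.816, 0.577], [-0.0, 0.577, -0.816], [-1.0, 0.002, 0.001]]
wrist_force: [1.4, 0.5, 0.3]
width: 0.152
```

```bash
python3 plan.py .664 -.0124 .09 77.4
```

```text
t 19.08 pos [0.4816 0.1916 0.0995] th 35.27 w 0.152 F [1.4 0.5 0.3]
d(cm) [ 0.99  3.11 27.19] rv [-0.735  0.002 -0.001]
```

Emit:
carry_out(
  commands=[
    {"dx": 0.0,"dy": 0.4,"dz": 3.6,"rx": -0.1,"ry": 0.0,"rz": 0.0,"jaw": -1.0},
    {"dx": 0.0,"dy": 0.8,"dz": 7.5,"rx": -0.2,"ry": 0.0,"rz": 0.0,"jaw": -1.0},
    {"dx": 0.0,"dy": 1.2,"dz": 11.4,"rx": -0.31,"ry": 0.0,"rz": 0.0,"jaw": -1.0},
    {"dx": 0.0,"dy": 1.7,"dz": 15.3,"rx": -0.42,"ry": 0.0,"rz": 0.0,"jaw": -1.0},
    {"dx": 0.0,"dy": 2.2,"dz": 19.2,"rx": -0.53,"ry": 0.0,"rz": 0.0,"jaw": -1.0},
    {"dx": 0.5,"dy": 2.6,"dz": 23.0,"rx": -0.63,"ry": 0.0,"rz": 0.0,"jaw": -1.0},
    {"dx": 1.0,"dy": 2.9,"dz": 25.5,"rx": -0.7,"ry": 0.0,"rz": 0.0,"jaw": -1.0},
    {"dx": 1.0,"dy": 3.1,"dz": 27.2,"rx": -0.735,"ry": 0.0,"rz": 0.0,"jaw": -1.0},
  ],
)

```text
time_s: 19.75
eef_pos: [0.6619, -0.0179, 0.086]
tool_rot: [[-0.003, 0.228, 0.974], [-0.001, 0.974, -0.228], [-1.0, -0.002, -0.002]]
wrist_force: [-0.5, 0.5, -0.0]
width: 0.153
```

```bash
python3 wm.py tr1 wrist divided_tray 0.0 0.02;  python3 plan.py .664 -.0124 -.0 77.4
```

```text
divided_tray tip [ 6.245e-01 -2.800e-03 -1.000e-04] 0.6
mask px 24584 at 329 120 conf 0.65 mean [0.6034 0.0039 0.0086] z5/95 [0.0056 0.007  0.0159] rect c [ 6.209e+02 -6.000e-01] long,short 219.3 89.4 ang -12.7 pca 167.9
19.9
t 19.9 pos [ 0.6612 -0.0148  0.0871] th 76.74 w 0.151 F [-0.9  0.6 -0.6]
d(cm) [8.71 0.3  0.24] rv [-0.011 -0.002  0.   ]
```

View pics/tr1.png

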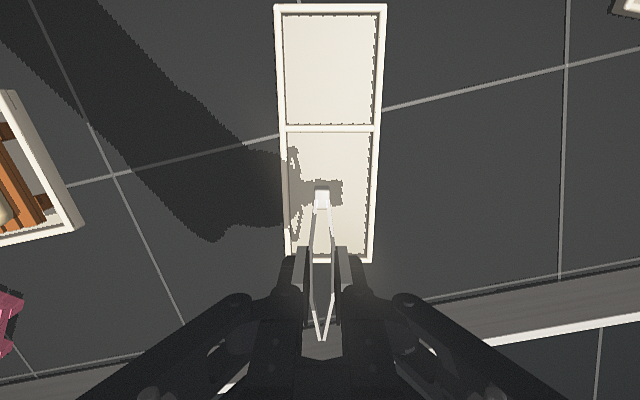

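```bash
cat > tray.py <<'E'
import sys
from h import *
W=np.load('pics/%s.npz'%sys.argv[1])['W']
m=(W[...,2]>.0115)&(W[...,2]<.019)&(abs(W[...,0]-.62)<.13)&(abs(W[...,1])<.075)
P=W[m][:,:2]*1000
c,(a,b),an=cv2.minAreaRect(P.astype(np.float32)); 
if b>a: a,b,an=b,a,an-90
print(c,a,b,an)
t=np.radians(an); e=np.array([np.cos(t),np.sin(t)]); n=np.array([-e[1],e[0]])
q=P-np.array(c); u=q@e; v=q@n
mid=abs(v)<28; h,ed=np.histogram(u[mid],bins=np.arange(-120,121,4)); print([(int(ed[k]),int(h[k])) for k in range(len(h)) if h[k]>5])
for lo in range(-100,100,25):
    s=(u>lo)&(u<lo+25); 
    if s.sum()>20: print(lo,np.round(np.percentile(v[s],[1,99]),1))
E
python3 tray.py tr1
```

```text
(622.95166015625, -1.1902542114257812) 215.0904998779297 84.29581451416016 -12.955009460449219
[(-108, 382), (-104, 398), (-24, 139), (-20, 336), (-16, 24), (100, 61), (104, 54)]
-100 [-41.8  41.7]
-75 [-41.9  41.6]
-50 [-42.   41.6]
-25 [-41.4  41.4]
0 [-42.   41.8]
25 [-41.7  41.7]
50 [-41.7  41.7]
75 [-41.7  41.7]
```

Tray fit: centre (623,−1) mm, axis −13°, size 215×84, cross wall on the near side as specified. So the long bay is centred at (665,−11) and the short bay at (563,13).

Emit:
carry_out(
  commands=[
    {"dx": 1.0,"dy": 0.5,"dz": 0.1,"rx": -0.006,"ry": 0.0,"rz": 0.0,"jaw": -1.0},
    {"dx": 3.5,"dy": 0.5,"dz": 0.1,"rx": -0.006,"ry": 0.0,"rz": 0.0,"jaw": -1.0},
    {"dx": 6.0,"dy": 0.5,"dz": 0.1,"rx": -0.006,"ry": 0.0,"rz": 0.0,"jaw": -1.0},
    {"dx": 8.0,"dy": 0.5,"dz": 0.1,"rx": -0.006,"ry": 0.0,"rz": 0.0,"jaw": -1.0},
    {"dx": 9.5,"dy": 0.5,"dz": 0.1,"rx": -0.006,"ry": 0.0,"rz": 0.0,"jaw": -1.0},
    {"dx": 10.0,"dy": 0.5,"dz": 0.1,"rx": -0.006,"ry": 0.0,"rz": 0.0,"jaw": -1.0},
    {"dx": 10.0,"dy": 0.5,"dz": 0.1,"rx": -0.006,"ry": 0.0,"rz": 0.0,"jaw": -1.0},
    {"dx": 10.0,"dy": 0.5,"dz": 0.1,"rx": -0.006,"ry": 0.0,"rz": 0.0,"jaw": -1.0},
  ],
)

```text
time_s: 20.57
eef_pos: [0.6639, -0.0075, -0.0106]
tool_rot: [[0.001, 0.219, 0.976], [0.0, 0.976, -0.219], [-1.0, 0.001, 0.001]]
wrist_force: [0.2, -0.1, 0.3]
width: 0.15
```

```bash
python3 - <<'E'
from h import *
i=r.camera_info('wrist'); im,d=r.camera('wrist'); save('tr2',im)
E
python3 plan.py .663 -.0103 -.0278 77.05
```

```text
t 20.62 pos [ 0.6645 -0.0077 -0.0099] th 77.33 w 0.153 F [-0.   0.7  0.5]
d(cm) [ 1.79 -0.29 -0.09] rv [ 0.005  0.002 -0.001]
```

View pics/tr2.png

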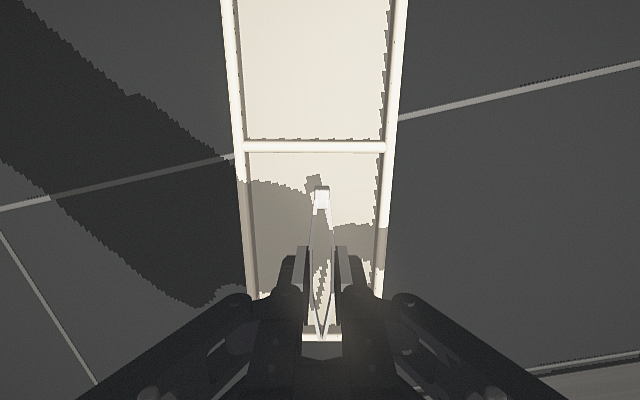

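Emit:
carry_out(
  commands=[
    {"dx": 0.5,"dy": -0.25,"dz": -0.1,"rx": 0.005,"ry": 0.0,"rz": 0.0,"jaw": -1.0},
    {"dx": 1.0,"dy": -0.25,"dz": -0.1,"rx": 0.005,"ry": 0.0,"rz": 0.0,"jaw": -1.0},
    {"dx": 1.4,"dy": -0.25,"dz": -0.1,"rx": 0.005,"ry": 0.0,"rz": 0.0,"jaw": -1.0},
    {"dx": 1.6,"dy": -0.25,"dz": -0.1,"rx": 0.005,"ry": 0.0,"rz": 0.0,"jaw": -1.0},
    {"dx": 1.7,"dy": -0.25,"dz": -0.1,"rx": 0.005,"ry": 0.0,"rz": 0.0,"jaw": -1.0},
    {"dx": 1.75,"dy": -0.25,"dz": -0.1,"rx": 0.005,"ry": 0.0,"rz": 0.0,"jaw": -1.0},
    {"dx": 1.75,"dy": -0.25,"dz": -0.1,"rx": 0.005,"ry": 0.0,"rz": 0.0,"jaw": -1.0},
    {"dx": 1.75,"dy": -0.25,"dz": -0.1,"rx": 0.005,"ry": 0.0,"rz": 0.0,"jaw": -1.0},
  ],
)

```text
time_s: 21.28
eef_pos: [0.6616, -0.0112, -0.0276]
tool_rot: [[-0.001, 0.225, 0.974], [-0.001, 0.974, -0.225], [-1.0, -0.002, -0.001]]
wrist_force: [-3.4, -0.8, 7.3]
width: 0.151
```

```bash
python3 plan.py .663 -.0103 -.0278 77.05
```

```text
t 21.28 pos [ 0.6616 -0.0112 -0.0276] th 76.98 w 0.151 F [-3.4 -0.8  7.3]
d(cm) [0.02 0.12 0.12] rv [-0.001 -0.001  0.002]
```

Contact at 7 N. I open the jaws only partway, to stay clear of the bay walls, and rise.

Emit:
carry_out(
  commands=[
    {"dx": 0.0,"dy": 0.0,"dz": 0.0,"rx": 0.0,"ry": 0.0,"rz": 0.0,"jaw": -0.55},
    {"dx": 0.0,"dy": 0.0,"dz": 0.0,"rx": 0.0,"ry": 0.0,"rz": 0.0,"jaw": -0.4},
    {"dx": 0.0,"dy": 0.0,"dz": 0.0,"rx": 0.0,"ry": 0.0,"rz": 0.0,"jaw": -0.4},
    {"dx": 0.0,"dy": 0.0,"dz": 0.0,"rx": 0.0,"ry": 0.0,"rz": 0.0,"jaw": -0.4},
    {"dx": -1.5,"dy": 0.0,"dz": 0.0,"rx": 0.0,"ry": 0.0,"rz": 0.0,"jaw": -0.4},
    {"dx": -4.0,"dy": 0.0,"dz": 0.0,"rx": 0.0,"ry": 0.0,"rz": 0.0,"jaw": -0.4},
    {"dx": -8.0,"dy": 0.0,"dz": 0.0,"rx": 0.0,"ry": 0.0,"rz": 0.0,"jaw": -0.4},
    {"dx": -12.0,"dy": 0.0,"dz": 0.0,"rx": 0.0,"ry": 0.0,"rz": 0.0,"jaw": -0.4},
  ],
)

```text
time_s: 21.95
eef_pos: [0.6607, -0.0103, 0.0919]
tool_rot: [[-0.003, 0.224, 0.975], [0.001, 0.975, -0.224], [-1.0, 0.0, -0.003]]
wrist_force: [1.0, 0.2, -0.1]
width: 0.303
```

```bash
python3 wm.py tp1 wrist tweezers_c 0.0075 0.025; python3 plan.py .456 -.006 .09 13.6
```

```text
tweezers_c tip [ 0.6677 -0.0113  0.0093] 0.95
mask px 463 at 320 193 conf 0.57 mean [ 0.6594 -0.0095  0.015 ] z5/95 [0.0113 0.0153 0.0166] rect c [665.1 -10.8] long,short 91.8 13.7 ang -12.7 pca 166.9
mask px 23478 at 320 126 conf 0.47 mean [0.598  0.0044 0.0129] z5/95 [0.0076 0.0146 0.0164] rect c [623.1  -1.3] long,short 215.3 84.1 ang -13.0 pca 166.7
22.1
t 22.1 pos [ 0.6651 -0.0094  0.0962] th 77.03 w 0.302 F [-0.6 -0.8 -0.6]
d(cm) [  0.44  -4.36 -20.46] rv [ 1.107  0.006 -0.007]
```

View pics/tp1.png

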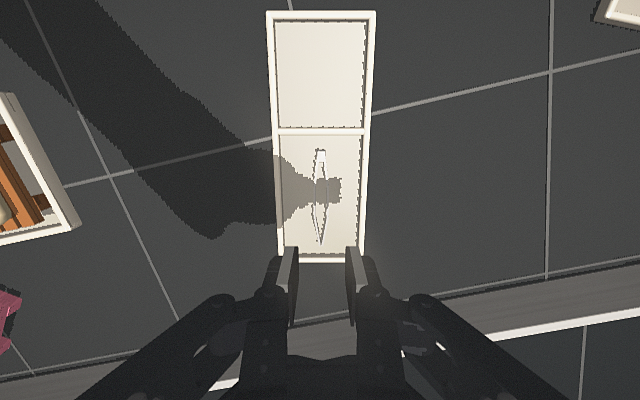

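The tweezers lie centred and flat in the long bay. Next are the clippers.

Emit:
carry_out(
  commands=[
    {"dx": 0.0,"dy": -0.5,"dz": -2.0,"rx": 0.12,"ry": 0.0,"rz": 0.0,"jaw": -0.2},
    {"dx": 0.0,"dy": -1.1,"dz": -5.0,"rx": 0.24,"ry": 0.0,"rz": 0.0,"jaw": -0.1},
    {"dx": 0.0,"dy": -1.7,"dz": -8.0,"rx": 0.36,"ry": 0.0,"rz": 0.0,"jaw": 0.0},
    {"dx": 0.0,"dy": -2.3,"dz": -11.0,"rx": 0.48,"ry": 0.0,"rz": 0.0,"jaw": 0.0},
    {"dx": 0.0,"dy": -3.0,"dz": -14.0,"rx": 0.6,"ry": 0.0,"rz": 0.0,"jaw": 0.0},
    {"dx": 0.0,"dy": -3.6,"dz": -17.0,"rx": 0.72,"ry": 0.0,"rz": 0.0,"jaw": 0.0},
    {"dx": 0.2,"dy": -4.2,"dz": -19.5,"rx": 0.84,"ry": 0.0,"rz": 0.0,"jaw": 0.0},
    {"dx": 0.4,"dy": -4.4,"dz": -20.5,"rx": 0.96,"ry": 0.0,"rz": 0.0,"jaw": 0.0},
  ],
)

```text
time_s: 22.77
eef_pos: [0.447, -0.008, 0.0859]
tool_rot: [[-0.005, 0.929, 0.369], [-0.002, 0.369, -0.929], [-1.0, -0.006, -0.0]]
wrist_force: [-0.4, 0.3, 0.3]
width: 0.503
```

```bash
python3 wm.py cl1 wrist nail_clippers_c 0.003 0.025; python3 plan.py .456 -.006 .0 13.6
```

```text
nail_clippers_c tip [ 0.46   -0.0071  0.0078] 0.74
mask px 1010 at 334 193 conf 0.62 mean [0.457  0.0012 0.0137] z5/95 [0.0089 0.0146 0.0173] rect c [458.1  -0.9] long,short 58.6 13.1 ang -79.5 pca 99.8
22.9167
t 22.92 pos [ 0.4515 -0.0077  0.0869] th 22.18 w 0.5 F [ 0.3 -0.1  0.1]
d(cm) [8.69 0.49 0.01] rv [0.15  0.001 0.001]
```

View pics/cl1.png

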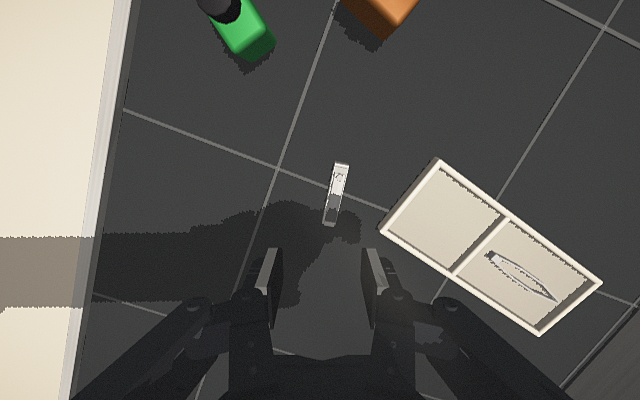

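```bash
python3 plan.py .4583 -.0015 -.015 10.3
```

```text
t 22.92 pos [ 0.4515 -0.0077  0.0869] th 22.18 w 0.5 F [ 0.3 -0.1  0.1]
d(cm) [10.19  0.88 -0.32] rv [0.207 0.001 0.001]
```

Emit:
carry_out(
  commands=[
    {"dx": 1.5,"dy": 0.8,"dz": -0.3,"rx": 0.1,"ry": 0.0,"rz": 0.0,"jaw": 0.0},
    {"dx": 4.0,"dy": 0.8,"dz": -0.3,"rx": 0.207,"ry": 0.0,"rz": 0.0,"jaw": 0.0},
    {"dx": 7.0,"dy": 0.8,"dz": -0.3,"rx": 0.207,"ry": 0.0,"rz": 0.0,"jaw": 0.0},
    {"dx": 9.0,"dy": 0.8,"dz": -0.3,"rx": 0.207,"ry": 0.0,"rz": 0.0,"jaw": 0.0},
    {"dx": 10.0,"dy": 0.8,"dz": -0.3,"rx": 0.207,"ry": 0.0,"rz": 0.0,"jaw": 0.0},
    {"dx": 10.2,"dy": 0.8,"dz": -0.3,"rx": 0.207,"ry": 0.0,"rz": 0.0,"jaw": 0.0},
    {"dx": 10.2,"dy": 0.8,"dz": -0.3,"rx": 0.207,"ry": 0.0,"rz": 0.0,"jaw": 0.0},
    {"dx": 10.2,"dy": 0.8,"dz": -0.3,"rx": 0.207,"ry": 0.0,"rz": 0.0,"jaw": 0.0},
  ],
)

```text
time_s: 23.58
eef_pos: [0.4601, -0.0015, -0.0139]
tool_rot: [[0.002, 0.984, 0.177], [0.0, 0.177, -0.984], [-1.0, 0.002, 0.0]]
wrist_force: [-0.1, -0.6, -0.1]
width: 0.499
```

```bash
python3 wm.py cl2 wrist nail_clippers_c 0.003 0.025; python3 plan.py .4583 -.0015 -.031 10.3
```

```text
nail_clippers_c tip [ 0.4611 -0.0041  0.009 ] 0.73
mask px 2169 at 316 247 conf 0.76 mean [0.4576 0.0025 0.0137] z5/95 [0.0093 0.0146 0.0172] rect c [458.1  -1. ] long,short 59.8 13.0 ang -79.5 pca 100.7
23.7333
t 23.73 pos [ 0.4599 -0.0018 -0.0136] th 10.15 w 0.504 F [ 0.3 -0.5  0.4]
d(cm) [ 1.74 -0.16 -0.06] rv [-0.003  0.001 -0.003]
```

View pics/cl2.png

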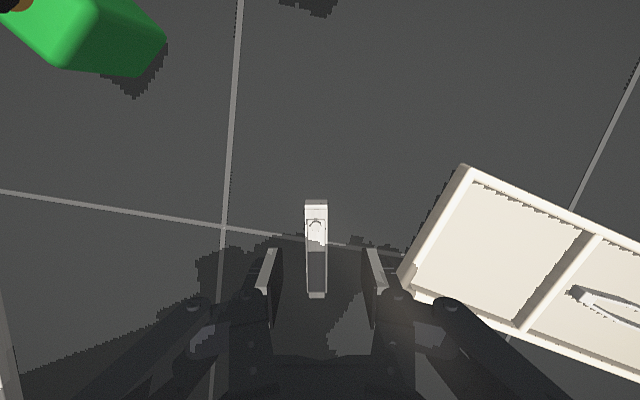

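Emit:
carry_out(
  commands=[
    {"dx": 0.5,"dy": -0.15,"dz": 0.0,"rx": 0.0,"ry": 0.0,"rz": 0.0,"jaw": -0.1},
    {"dx": 1.2,"dy": -0.15,"dz": 0.0,"rx": 0.0,"ry": 0.0,"rz": 0.0,"jaw": -0.1},
    {"dx": 1.7,"dy": -0.15,"dz": 0.0,"rx": 0.0,"ry": 0.0,"rz": 0.0,"jaw": -0.1},
    {"dx": 1.7,"dy": -0.15,"dz": 0.0,"rx": 0.0,"ry": 0.0,"rz": 0.0,"jaw": -0.3},
    {"dx": 1.7,"dy": -0.15,"dz": 0.0,"rx": 0.0,"ry": 0.0,"rz": 0.0,"jaw": -0.6},
    {"dx": 1.7,"dy": -0.15,"dz": 0.0,"rx": 0.0,"ry": 0.0,"rz": 0.0,"jaw": -0.9},
    {"dx": 1.7,"dy": -0.15,"dz": 0.0,"rx": 0.0,"ry": 0.0,"rz": 0.0,"jaw": -1.0},
    {"dx": 1.7,"dy": -0.15,"dz": 0.0,"rx": 0.0,"ry": 0.0,"rz": 0.0,"jaw": -1.0},
  ],
)

```text
time_s: 24.4
eef_pos: [0.4573, -0.002, -0.0316]
tool_rot: [[0.0, 0.984, 0.176], [-0.0, 0.176, -0.984], [-1.0, 0.0, 0.0]]
wrist_force: [-0.7, 1.0, -0.4]
width: 0.136
```

```bash
python3 wm.py cl3 wrist nail_clippers_c 0.003 0.025; python3 plan.py .5626 .0127 .06 77.05
```

```text
nail_clippers_c tip [ 0.4607 -0.0032  0.0072] 0.83
mask px 2555 at 321 262 conf 0.85 mean [0.4576 0.0033 0.0141] z5/95 [0.0095 0.015  0.0175] rect c [458.3  -0.8] long,short 59.2 12.9 ang -79.8 pca 100.3
24.55
t 24.55 pos [ 0.4572 -0.0021 -0.0317] th 10.14 w 0.141 F [ 0.4 -0.5 -0.2]
d(cm) [-9.16 10.64  0.4 ] rv [-1.168  0.    -0.   ]
```

View pics/cl3.png

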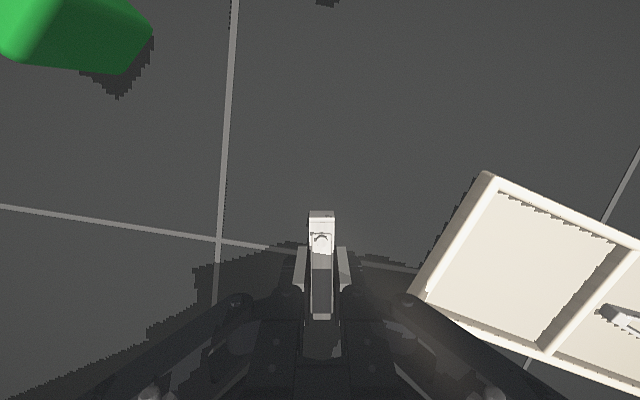

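Emit:
carry_out(
  commands=[
    {"dx": -1.0,"dy": 0.0,"dz": 0.0,"rx": 0.0,"ry": 0.0,"rz": 0.0,"jaw": -1.0},
    {"dx": -3.5,"dy": 0.0,"dz": 0.0,"rx": 0.0,"ry": 0.0,"rz": 0.0,"jaw": -1.0},
    {"dx": -7.0,"dy": 0.0,"dz": 0.0,"rx": -0.05,"ry": 0.0,"rz": 0.0,"jaw": -1.0},
    {"dx": -9.0,"dy": 1.0,"dz": 0.0,"rx": -0.16,"ry": 0.0,"rz": 0.0,"jaw": -1.0},
    {"dx": -9.5,"dy": 2.5,"dz": 0.0,"rx": -0.28,"ry": 0.0,"rz": 0.0,"jaw": -1.0},
    {"dx": -9.5,"dy": 4.5,"dz": 0.1,"rx": -0.4,"ry": 0.0,"rz": 0.0,"jaw": -1.0},
    {"dx": -9.5,"dy": 6.5,"dz": 0.2,"rx": -0.52,"ry": 0.0,"rz": 0.0,"jaw": -1.0},
    {"dx": -9.5,"dy": 8.5,"dz": 0.3,"rx": -0.64,"ry": 0.0,"rz": 0.0,"jaw": -1.0},
  ],
)

```text
time_s: 25.22
eef_pos: [0.5424, 0.0098, 0.0645]
tool_rot: [[0.001, 0.68, 0.733], [-0.001, 0.733, -0.68], [-1.0, 0.0, 0.002]]
wrist_force: [0.7, -0.7, -0.4]
width: 0.142
```

```bash
python3 plan.py .5638 .0124 .03 77.05
```

```text
t 25.22 pos [0.5424 0.0098 0.0645] th 47.13 w 0.142 F [ 0.7 -0.7 -0.4]
d(cm) [3.46 1.65 1.38] rv [-0.522  0.002  0.   ]
```

Emit:
carry_out(
  commands=[
    {"dx": 0.0,"dy": 0.4,"dz": 0.3,"rx": -0.11,"ry": 0.0,"rz": 0.0,"jaw": -1.0},
    {"dx": 0.0,"dy": 0.8,"dz": 0.6,"rx": -0.22,"ry": 0.0,"rz": 0.0,"jaw": -1.0},
    {"dx": 0.5,"dy": 1.2,"dz": 1.0,"rx": -0.33,"ry": 0.0,"rz": 0.0,"jaw": -1.0},
    {"dx": 1.5,"dy": 1.5,"dz": 1.3,"rx": -0.44,"ry": 0.0,"rz": 0.0,"jaw": -1.0},
    {"dx": 3.0,"dy": 1.65,"dz": 1.4,"rx": -0.522,"ry": 0.0,"rz": 0.0,"jaw": -1.0},
    {"dx": 4.0,"dy": 1.65,"dz": 1.4,"rx": -0.522,"ry": 0.0,"rz": 0.0,"jaw": -1.0},
    {"dx": 4.0,"dy": 1.65,"dz": 1.4,"rx": -0.522,"ry": 0.0,"rz": 0.0,"jaw": -1.0},
    {"dx": 4.0,"dy": 1.65,"dz": 1.4,"rx": -0.522,"ry": 0.0,"rz": 0.0,"jaw": -1.0},
  ],
)

```text
time_s: 25.88
eef_pos: [0.5621, 0.0123, 0.0231]
tool_rot: [[-0.001, 0.231, 0.973], [-0.0, 0.973, -0.231], [-1.0, -0.001, -0.001]]
wrist_force: [0.0, -0.2, -0.2]
width: 0.141
```

```bash
python3 wm.py cl4 wrist nail_clippers_c 0.04 0.09; python3 plan.py .5638 .0124 -.0262 77.05
```

```text
nail_clippers_c tip [0.5646 0.0107 0.0623] 0.75
mask px 2515 at 321 262 conf 0.85 mean [0.5588 0.0144 0.0689] z5/95 [0.0643 0.0698 0.0721] rect c [562.7  13.4] long,short 58.7 12.9 ang -13.3 pca 166.9
26.0333
t 26.03 pos [0.5634 0.0125 0.0242] th 76.68 w 0.14 F [ 0.4  0.8 -0.2]
d(cm) [ 5.04 -0.    0.04] rv [-0.006  0.002  0.   ]
```

View pics/cl4.png

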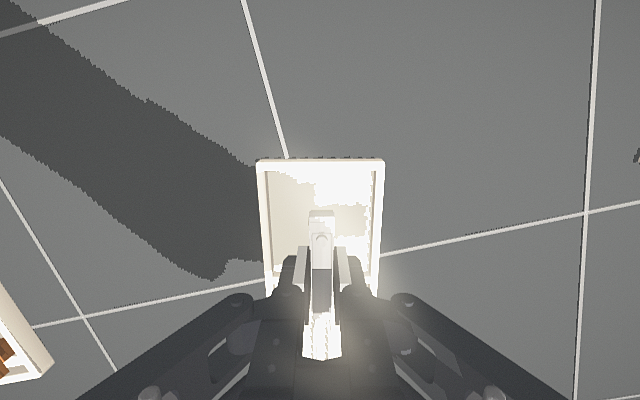

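Well aligned over the short bay: the clippers measure (562.7,13.4) against a target of (562.6,12.7).

Emit:
carry_out(
  commands=[
    {"dx": 1.0,"dy": 0.0,"dz": 0.0,"rx": -0.006,"ry": 0.0,"rz": 0.0,"jaw": -1.0},
    {"dx": 2.5,"dy": 0.0,"dz": 0.0,"rx": -0.006,"ry": 0.0,"rz": 0.0,"jaw": -1.0},
    {"dx": 3.7,"dy": 0.0,"dz": 0.0,"rx": -0.006,"ry": 0.0,"rz": 0.0,"jaw": -1.0},
    {"dx": 4.4,"dy": 0.0,"dz": 0.0,"rx": -0.006,"ry": 0.0,"rz": 0.0,"jaw": -1.0},
    {"dx": 4.8,"dy": 0.0,"dz": 0.0,"rx": -0.006,"ry": 0.0,"rz": 0.0,"jaw": -1.0},
    {"dx": 5.0,"dy": 0.0,"dz": 0.0,"rx": -0.006,"ry": 0.0,"rz": 0.0,"jaw": -1.0},
    {"dx": 5.1,"dy": 0.0,"dz": 0.0,"rx": -0.006,"ry": 0.0,"rz": 0.0,"jaw": -1.0},
    {"dx": 5.1,"dy": 0.0,"dz": 0.0,"rx": -0.006,"ry": 0.0,"rz": 0.0,"jaw": -1.0},
  ],
)

```text
time_s: 26.7
eef_pos: [0.5613, 0.0122, -0.0269]
tool_rot: [[-0.004, 0.224, 0.975], [-0.002, 0.975, -0.224], [-1.0, -0.003, -0.003]]
wrist_force: [-7.0, -2.1, 12.2]
width: 0.143
```

```bash
python3 plan.py .5638 .0124 -.0267 77.05
```

```text
t 26.7 pos [ 0.5613  0.0122 -0.0269] th 77.06 w 0.143 F [-7.  -2.1 12.2]
d(cm) [-0.03  0.08  0.24] rv [ 0.    -0.003  0.003]
```

Emit:
carry_out(
  commands=[
    {"dx": -0.05,"dy": 0.0,"dz": 0.0,"rx": 0.0,"ry": 0.0,"rz": 0.0,"jaw": -0.7},
    {"dx": -0.05,"dy": 0.0,"dz": 0.0,"rx": 0.0,"ry": 0.0,"rz": 0.0,"jaw": -0.4},
    {"dx": -0.05,"dy": 0.0,"dz": 0.0,"rx": 0.0,"ry": 0.0,"rz": 0.0,"jaw": -0.4},
    {"dx": -0.05,"dy": 0.0,"dz": 0.0,"rx": 0.0,"ry": 0.0,"rz": 0.0,"jaw": -0.4},
    {"dx": -1.5,"dy": 0.0,"dz": 0.0,"rx": 0.0,"ry": 0.0,"rz": 0.0,"jaw": -0.4},
    {"dx": -4.5,"dy": 0.0,"dz": 0.0,"rx": 0.0,"ry": 0.0,"rz": 0.0,"jaw": -0.4},
    {"dx": -8.5,"dy": 0.0,"dz": 0.0,"rx": 0.0,"ry": 0.0,"rz": 0.0,"jaw": -0.4},
    {"dx": -12.5,"dy": 0.0,"dz": 0.0,"rx": 0.0,"ry": 0.0,"rz": 0.0,"jaw": -0.4},
  ],
)

```text
time_s: 27.37
eef_pos: [0.5619, 0.0128, 0.0988]
tool_rot: [[-0.002, 0.223, 0.975], [0.001, 0.975, -0.223], [-1.0, 0.0, -0.002]]
wrist_force: [1.3, -0.2, -0.3]
width: 0.296
```

```bash
python3 wm.py cp1 wrist nail_clippers_c 0.008 0.03; python3 plan.py .427 .146 .12 77.05; python3 - <<'E'
from h import *
im=np.load('pics/top0.npz')['im']; W=np.load('pics/top0c.npy')
hsv=cv2.cvtColor(im,cv2.COLOR_RGB2HSV)
s=np.s_[205:230,268:296]
print(np.round(W[s][::3,::3,2]*1000).astype(int))
m=np.zeros(im.shape[:2],bool); m[s]=(hsv[s][...,1]>150)&(hsv[s][...,0]<20)
P=W[m]; P=P[(P[:,2]>.04)&(P[:,2]<.07)]; print(len(P),P.mean(0),cv2.minAreaRect((P[:,:2]*1000).astype(np.float32)))
E
```

```text
nail_clippers_c tip [0.5651 0.0079 0.0123] 0.62
mask px 893 at 321 193 conf 0.67 mean [0.5616 0.0141 0.0188] z5/95 [0.0145 0.0197 0.0223] rect c [563.5  13.8] long,short 59.1 12.6 ang -13.2 pca 167.4
27.5167
t 27.52 pos [0.5659 0.0132 0.1017] th 77.07 w 0.301 F [-0.3 -0.4 -1.1]
d(cm) [ -1.94   9.84 -16.5 ] rv [ 0.     0.008 -0.002]
[[                   0                    1                    7
                     1                    1                   -2
                     1                   -7                    2
                    -4]
 [                   3                   -1                   -1
                     1                   -2                   -3
                    -4                    0                    0
                     2]
 [                   0                   -7                   -2
                    45                   47                   48
                    -3                    1                    6
                     6]
 [                  -1                   -2                    0
                    77                   79 
[... 705 characters left out ...]
              -3                   -2
                    -1]
 [                  -3                   -2                   -4
                    -4                   -4                   -2
                     1                   -4                   -7
                     0]
 [                   0                   -4                    1
                    -1                   -2                   -5
                     0                   -1                   -3
                     1]]
74 [0.42604062 0.14305766 0.05042965] ((426.3193664550781, 145.23805236816406), (27.225370407104492, 44.89801788330078), 72.14441680908203)<stdin>:5: RuntimeWarning: invalid value encountered in cast
```

View pics/cp1.png

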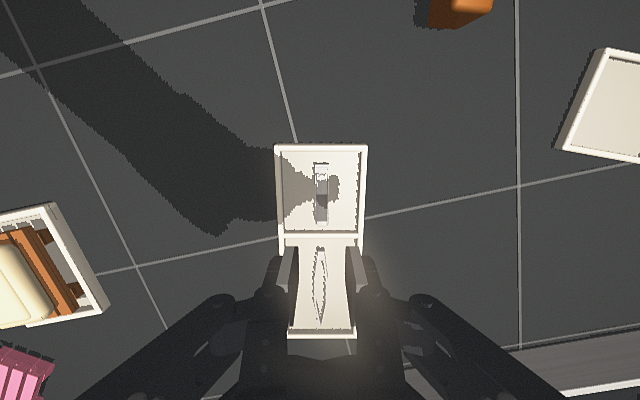

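The clippers lie flat and centred in the short bay at (563.5,13.8). Next is the amber bottle, whose 28 mm side runs along about 72°.

```bash
python3 plan.py .426 .145 .12 72
```

```text
t 27.52 pos [0.5659 0.0132 0.1017] th 77.07 w 0.301 F [-0.3 -0.4 -1.1]
d(cm) [ -1.94   9.72 -16.57] rv [ 0.088  0.008 -0.002]
```

Emit:
carry_out(
  commands=[
    {"dx": -1.0,"dy": 1.0,"dz": -1.7,"rx": 0.01,"ry": 0.0,"rz": 0.0,"jaw": 0.0},
    {"dx": -2.0,"dy": 2.5,"dz": -4.2,"rx": 0.03,"ry": 0.0,"rz": 0.0,"jaw": 0.2},
    {"dx": -2.0,"dy": 4.2,"dz": -7.2,"rx": 0.05,"ry": 0.0,"rz": 0.0,"jaw": 0.3},
    {"dx": -2.0,"dy": 6.0,"dz": -10.2,"rx": 0.07,"ry": 0.0,"rz": 0.0,"jaw": 0.3},
    {"dx": -2.0,"dy": 7.8,"dz": -13.2,"rx": 0.088,"ry": 0.0,"rz": 0.0,"jaw": 0.3},
    {"dx": -2.0,"dy": 9.0,"dz": -15.5,"rx": 0.088,"ry": 0.0,"rz": 0.0,"jaw": 0.3},
    {"dx": -2.0,"dy": 9.7,"dz": -16.5,"rx": 0.088,"ry": 0.0,"rz": 0.0,"jaw": 0.3},
    {"dx": -2.0,"dy": 9.7,"dz": -16.5,"rx": 0.088,"ry": 0.0,"rz": 0.0,"jaw": 0.3},
  ],
)

```text
time_s: 28.18
eef_pos: [0.4215, 0.1454, 0.117]
tool_rot: [[-0.001, 0.304, 0.953], [-0.001, 0.953, -0.304], [-1.0, -0.001, -0.001]]
wrist_force: [-0.7, -0.2, 0.0]
width: 0.649
```

```bash
python3 wm.py pf1 wrist perfume_c 0.045 0.06; python3 plan.py .426 .145 .07 72
```

```text
perfume_c tip [0.4208 0.1479 0.0383] 0.97
perfume_c tip [0.3483 0.0984 0.0407] 0.59
mask px 1852 at 324 199 conf 0.78 mean [0.4194 0.1501 0.0526] z5/95 [0.0495 0.0531 0.0545] rect c [427.5 147.5] long,short 45.6 27.5 ang -16.8 pca 160.8
mask px 2543 at 240 126 conf 0.6 mean [0.3419 0.1044 0.0528] z5/95 [0.0494 0.0533 0.0546] rect c [343.   99.5] long,short 45.1 28.3 ang -35.3 pca 153.1
28.3333
t 28.33 pos [0.4249 0.1426 0.1171] th 71.91 w 0.654 F [-0.8 -0.3 -0.1]
d(cm) [4.71 0.26 0.03] rv [-0.001  0.     0.   ]
```

View pics/pf1.png

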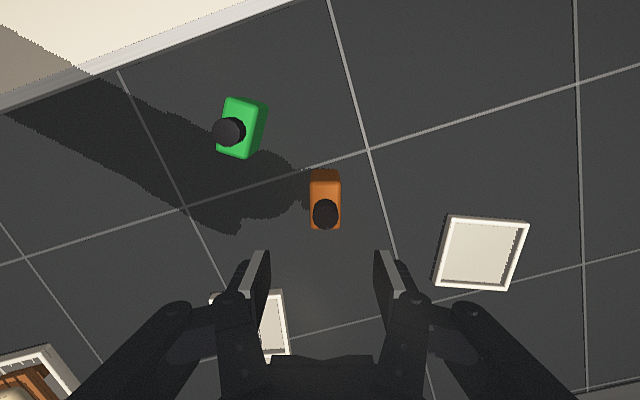

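The wrist view shows the amber bottle at (324,199) between the jaws and the green one clear at (240,126).

```bash
python3 plan.py .4275 .1473 .02 73.2
```

```text
t 28.33 pos [0.4249 0.1426 0.1171] th 71.91 w 0.654 F [-0.8 -0.3 -0.1]
d(cm) [9.71 0.53 0.1 ] rv [-0.022  0.     0.   ]
```

Emit:
carry_out(
  commands=[
    {"dx": 0.0,"dy": 0.5,"dz": 0.1,"rx": -0.022,"ry": 0.0,"rz": 0.0,"jaw": 0.3},
    {"dx": 1.0,"dy": 0.5,"dz": 0.1,"rx": -0.022,"ry": 0.0,"rz": 0.0,"jaw": 0.3},
    {"dx": 3.0,"dy": 0.5,"dz": 0.1,"rx": -0.022,"ry": 0.0,"rz": 0.0,"jaw": 0.3},
    {"dx": 5.0,"dy": 0.5,"dz": 0.1,"rx": -0.022,"ry": 0.0,"rz": 0.0,"jaw": 0.3},
    {"dx": 6.5,"dy": 0.5,"dz": 0.1,"rx": -0.022,"ry": 0.0,"rz": 0.0,"jaw": 0.3},
    {"dx": 7.0,"dy": 0.5,"dz": 0.1,"rx": -0.022,"ry": 0.0,"rz": 0.0,"jaw": 0.3},
    {"dx": 7.0,"dy": 0.5,"dz": 0.1,"rx": -0.022,"ry": 0.0,"rz": 0.0,"jaw": 0.3},
    {"dx": 7.0,"dy": 0.5,"dz": 0.1,"rx": -0.022,"ry": 0.0,"rz": 0.0,"jaw": 0.3},
  ],
)

```text
time_s: 29.0
eef_pos: [0.4265, 0.1485, 0.0471]
tool_rot: [[-0.0, 0.288, 0.958], [0.001, 0.958, -0.288], [-1.0, 0.0, -0.001]]
wrist_force: [-0.4, -0.8, 0.5]
width: 0.649
```

```bash
python3 wm.py pf2 wrist perfume_c 0.045 0.06; python3 plan.py .4275 .1473 -.019 73.2
```

```text
perfume_c tip [0.3479 0.0977 0.0366] 0.72
perfume_c tip [0.4225 0.1471 0.041 ] 0.68
mask px 5914 at 201 128 conf 0.75 mean [0.3419 0.1053 0.0526] z5/95 [0.0482 0.0532 0.0545] rect c [343.8  99.6] long,short 46.4 27.6 ang -35.0 pca 155.1
mask px 3561 at 318 228 conf 0.57 mean [0.4173 0.151  0.0525] z5/95 [0.0487 0.053  0.0544] rect c [427.1 148. ] long,short 45.2 27.9 ang -17.9 pca 163.9
29.15
t 29.15 pos [0.4272 0.1486 0.0481] th 73.26 w 0.651 F [ 0.4 -0.5  0.4]
d(cm) [ 6.71 -0.13  0.06] rv [ 0.001  0.002 -0.001]
```

View pics/pf2.png

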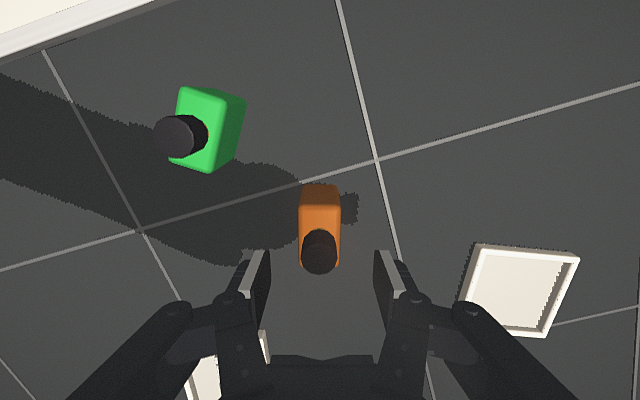

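Emit:
carry_out(
  commands=[
    {"dx": 1.0,"dy": -0.08,"dz": 0.0,"rx": 0.007,"ry": 0.0,"rz": 0.0,"jaw": 0.3},
    {"dx": 2.5,"dy": -0.08,"dz": 0.0,"rx": 0.007,"ry": 0.0,"rz": 0.0,"jaw": 0.3},
    {"dx": 4.5,"dy": -0.08,"dz": 0.0,"rx": 0.007,"ry": 0.0,"rz": 0.0,"jaw": 0.3},
    {"dx": 6.0,"dy": -0.08,"dz": 0.0,"rx": 0.007,"ry": 0.0,"rz": 0.0,"jaw": 0.3},
    {"dx": 6.7,"dy": -0.08,"dz": 0.0,"rx": 0.007,"ry": 0.0,"rz": 0.0,"jaw": 0.3},
    {"dx": 6.7,"dy": -0.08,"dz": 0.0,"rx": 0.007,"ry": 0.0,"rz": 0.0,"jaw": 0.0},
    {"dx": 6.7,"dy": -0.08,"dz": 0.0,"rx": 0.007,"ry": 0.0,"rz": 0.0,"jaw": -0.15},
    {"dx": 6.7,"dy": -0.08,"dz": 0.0,"rx": 0.007,"ry": 0.0,"rz": 0.0,"jaw": -0.25},
  ],
  grip_force=40,
)

```text
time_s: 29.82
eef_pos: [0.4267, 0.148, -0.019]
tool_rot: [[0.002, 0.294, 0.956], [0.0, 0.956, -0.294], [-1.0, 0.001, 0.001]]
wrist_force: [-0.3, -0.2, -0.4]
width: 0.37
```

Emit:
carry_out(
  commands=[
    {"dx": 0.0,"dy": 0.0,"dz": 0.0,"rx": 0.0,"ry": 0.0,"rz": 0.0,"jaw": -0.35},
    {"dx": 0.0,"dy": 0.0,"dz": 0.0,"rx": 0.0,"ry": 0.0,"rz": 0.0,"jaw": -0.45},
    {"dx": 0.0,"dy": 0.0,"dz": 0.0,"rx": 0.0,"ry": 0.0,"rz": 0.0,"jaw": -0.6},
    {"dx": 0.0,"dy": 0.0,"dz": 0.0,"rx": 0.0,"ry": 0.0,"rz": 0.0,"jaw": -0.8},
    {"dx": 0.0,"dy": 0.0,"dz": 0.0,"rx": 0.0,"ry": 0.0,"rz": 0.0,"jaw": -0.8},
    {"dx": 0.0,"dy": 0.0,"dz": 0.0,"rx": 0.0,"ry": 0.0,"rz": 0.0,"jaw": -0.8},
    {"dx": 0.0,"dy": 0.0,"dz": 0.0,"rx": 0.0,"ry": 0.0,"rz": 0.0,"jaw": -0.8},
    {"dx": 0.0,"dy": 0.0,"dz": 0.0,"rx": 0.0,"ry": 0.0,"rz": 0.0,"jaw": -0.8},
  ],
)

```text
time_s: 30.48
eef_pos: [0.4269, 0.1477, -0.0189]
tool_rot: [[0.002, 0.294, 0.956], [-0.0, 0.956, -0.294], [-1.0, 0.0, 0.002]]
wrist_force: [-1.4, -0.3, 7.5]
width: 0.32
```

```bash
python3 wm.py pf3 wrist perfume_c 0.045 0.06; python3 plan.py .545 .286 .08 72.7
```

```text
perfume_c tip [0.4207 0.1485 0.0373] 0.8
perfume_c tip [0.3459 0.0946 0.0387] 0.78
mask px 18355 at 124 147 conf 0.91 mean [0.3414 0.1065 0.0525] z5/95 [0.0474 0.0531 0.0546] rect c [343.3 100. ] long,short 45.5 28.1 ang -34.7 pca 158.1
mask px 8277 at 321 287 conf 0.62 mean [0.4159 0.1525 0.0525] z5/95 [0.0474 0.0531 0.0546] rect c [425.9 149.4] long,short 42.2 27.6 ang -17.7 pca 166.6
30.6333
t 30.63 pos [ 0.4268  0.1477 -0.0189] th 72.87 w 0.321 F [-0.5 -0.8  6.6]
d(cm) [-9.87 16.7   7.24] rv [ 0.003  0.002 -0.   ]
```

View pics/pf3.png

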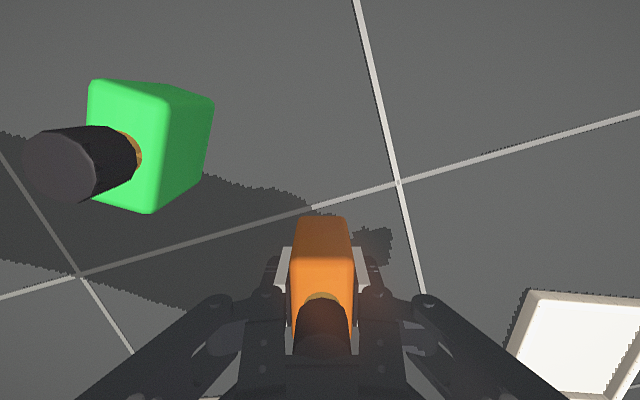

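The bottle is held at 27 mm opening. I lift gently and move towards the small square tray.

Emit:
carry_out(
  commands=[
    {"dx": -0.6,"dy": 0.0,"dz": 0.0,"rx": 0.0,"ry": 0.0,"rz": 0.0,"jaw": -0.8},
    {"dx": -1.8,"dy": 0.0,"dz": 0.0,"rx": 0.0,"ry": 0.0,"rz": 0.0,"jaw": -0.8},
    {"dx": -3.5,"dy": 0.3,"dz": 0.1,"rx": 0.0,"ry": 0.0,"rz": 0.0,"jaw": -0.8},
    {"dx": -5.0,"dy": 1.2,"dz": 0.5,"rx": 0.01,"ry": 0.0,"rz": 0.0,"jaw": -0.8},
    {"dx": -6.0,"dy": 2.8,"dz": 1.2,"rx": 0.02,"ry": 0.0,"rz": 0.0,"jaw": -0.8},
    {"dx": -6.5,"dy": 5.0,"dz": 2.1,"rx": 0.03,"ry": 0.0,"rz": 0.0,"jaw": -0.8},
    {"dx": -6.8,"dy": 7.2,"dz": 3.1,"rx": 0.04,"ry": 0.0,"rz": 0.0,"jaw": -0.8},
    {"dx": -7.0,"dy": 9.0,"dz": 3.9,"rx": 0.05,"ry": 0.0,"rz": 0.0,"jaw": -0.8},
  ],
)

```text
time_s: 31.3
eef_pos: [0.4909, 0.2233, 0.0511]
tool_rot: [[0.001, 0.342, 0.94], [0.001, 0.94, -0.342], [-1.0, 0.001, 0.001]]
wrist_force: [0.4, 0.9, -1.7]
width: 0.328
```

```bash
python3 wm.py bt1 wrist bottle_tray -0.003 0.017; python3 plan.py .546 .286 .05 68
```

```text
bottle_tray tip [0.5483 0.2877 0.0028] 0.72
mask px 9214 at 418 239 conf 0.59 mean [0.5453 0.2911 0.0083] z5/95 [0.0056 0.0069 0.0139] rect c [548.8 289.9] long,short 91.1 84.6 ang 67.0 pca -163.8
31.45
t 31.45 pos [0.4901 0.2236 0.0506] th 70.09 w 0.319 F [-0.4 -0.  -1.8]
d(cm) [0.07 7.77 3.13] rv [ 0.037 -0.    -0.002]
```

View pics/bt1.png

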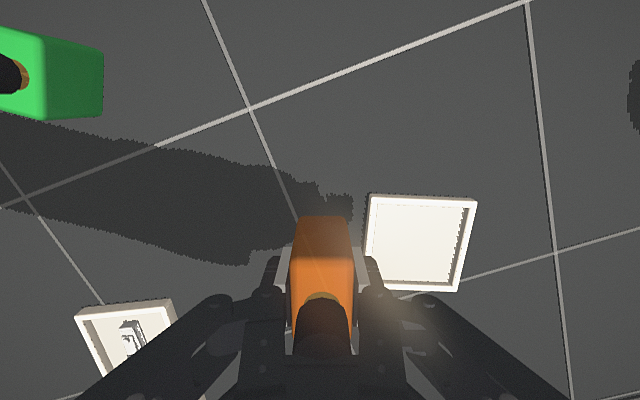

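Most of the tray shows at (418,240). I fit its rim for the centre and angle.

```bash
cat > bt.py <<'E'
import sys
from h import *
W=np.load('pics/%s.npz'%sys.argv[1])['W']
m=(W[...,2]>.0095)&(W[...,2]<.017)&(abs(W[...,0]-.547)<.065)&(abs(W[...,1]-.287)<.065)
P=W[m][:,:2]*1000
c,(a,b),an=cv2.minAreaRect(P.astype(np.float32)); print(c,a,b,an)
# the fit of fixed square: maximise rim inliers
from scipy.optimize import minimize
def cost(p):
    t=p[2]; R=np.array([[np.cos(t),np.sin(t)],[-np.sin(t),np.cos(t)]]); q=(P-p[:2])@R.T
    d=np.abs(np.max(np.abs(q),axis=1)-39); return np.mean(np.minimum(d,8)**2)
best=min((minimize(cost,[c[0]+dx,c[1]+dy,np.radians(an)],method='Nelder-Mead') for dx in(-4,0,4) for dy in(-4,0,4)),key=lambda r:r.fun)
print(best.x[:2],np.degrees(best.x[2]),best.fun)
E
python3 bt.py bt1; python3 bt.py pf1; python3 bt.py tw1
```

```text
(547.4327392578125, 286.82769775390625) 84.20098876953125 84.5997314453125 67.11890411376953
[546.73682399 286.54293533] 67.26007582274886 2.9597579654504726
(547.4951782226562, 286.6316833496094) 84.71693420410156 84.67581939697266 67.23174285888672
[546.5665535  286.28674606] 67.3669905580171 2.972387035839148
(547.9356079101562, 286.8306884765625) 83.99422454833984 85.91401672363281 67.37337493896484
[546.80206791 287.56906731] 67.32624424449938 3.015044203231673
```

```bash
python3 plan.py .547 .2868 .02 67.2
```

```text
t 31.45 pos [0.4901 0.2236 0.0506] th 70.09 w 0.319 F [-0.4 -0.  -1.8]
d(cm) [3.07 7.88 3.2 ] rv [ 0.051 -0.    -0.002]
```

Emit:
carry_out(
  commands=[
    {"dx": 0.0,"dy": 1.5,"dz": 0.6,"rx": 0.01,"ry": 0.0,"rz": 0.0,"jaw": -0.8},
    {"dx": 0.0,"dy": 3.3,"dz": 1.3,"rx": 0.02,"ry": 0.0,"rz": 0.0,"jaw": -0.8},
    {"dx": 0.0,"dy": 5.2,"dz": 2.1,"rx": 0.03,"ry": 0.0,"rz": 0.0,"jaw": -0.8},
    {"dx": 0.0,"dy": 6.8,"dz": 2.7,"rx": 0.04,"ry": 0.0,"rz": 0.0,"jaw": -0.8},
    {"dx": 0.5,"dy": 7.7,"dz": 3.1,"rx": 0.05,"ry": 0.0,"rz": 0.0,"jaw": -0.8},
    {"dx": 1.3,"dy": 7.9,"dz": 3.2,"rx": 0.05,"ry": 0.0,"rz": 0.0,"jaw": -0.8},
    {"dx": 2.0,"dy": 7.9,"dz": 3.2,"rx": 0.05,"ry": 0.0,"rz": 0.0,"jaw": -0.8},
    {"dx": 2.5,"dy": 7.9,"dz": 3.2,"rx": 0.05,"ry": 0.0,"rz": 0.0,"jaw": -0.8},
  ],
)

```text
time_s: 32.12
eef_pos: [0.5451, 0.2833, 0.0233]
tool_rot: [[-0.003, 0.388, 0.922], [-0.003, 0.921, -0.388], [-1.0, -0.004, -0.002]]
wrist_force: [-0.8, -0.6, -1.6]
width: 0.321
```

```bash
python3 wm.py bt2 wrist bottle_tray -0.003 0.017; python3 bt.py bt2; python3 plan.py .547 .2868 -.0130 67.2
```

```text
mask px 8924 at 328 203 conf 0.9 mean [0.5338 0.2945 0.0086] z5/95 [0.0055 0.007  0.014 ] rect c [549.1 286.4] long,short 90.6 87.1 ang 67.2 pca 60.8
32.2667
(546.6957397460938, 287.4381408691406) 84.2025146484375 81.84870910644531 67.2283706665039
[547.59694975 287.09212606] 67.33801792418978 3.3306121154185933
t 32.27 pos [0.5456 0.2838 0.0242] th 67.14 w 0.323 F [-0.7  0.1 -1.7]
d(cm) [3.71 0.34 0.01] rv [-0.001 -0.001  0.003]
```

View pics/bt2.png

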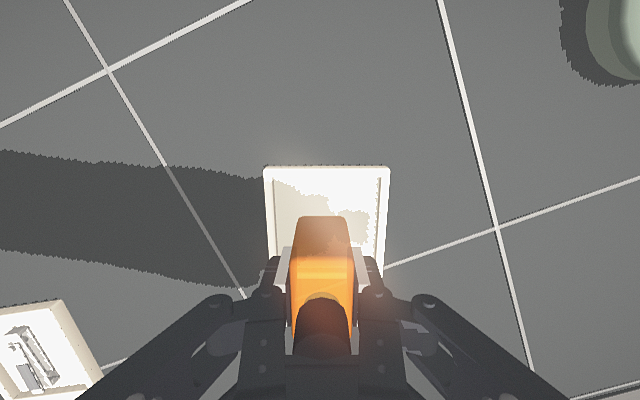

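Emit:
carry_out(
  commands=[
    {"dx": 0.3,"dy": 0.2,"dz": 0.05,"rx": 0.0,"ry": 0.0,"rz": 0.0,"jaw": -0.8},
    {"dx": 0.9,"dy": 0.33,"dz": 0.05,"rx": 0.0,"ry": 0.0,"rz": 0.0,"jaw": -0.8},
    {"dx": 1.6,"dy": 0.33,"dz": 0.05,"rx": 0.0,"ry": 0.0,"rz": 0.0,"jaw": -0.8},
    {"dx": 2.3,"dy": 0.33,"dz": 0.05,"rx": 0.0,"ry": 0.0,"rz": 0.0,"jaw": -0.8},
    {"dx": 2.9,"dy": 0.33,"dz": 0.05,"rx": 0.0,"ry": 0.0,"rz": 0.0,"jaw": -0.8},
    {"dx": 3.3,"dy": 0.33,"dz": 0.05,"rx": 0.0,"ry": 0.0,"rz": 0.0,"jaw": -0.8},
    {"dx": 3.6,"dy": 0.33,"dz": 0.05,"rx": 0.0,"ry": 0.0,"rz": 0.0,"jaw": -0.8},
    {"dx": 3.6,"dy": 0.33,"dz": 0.05,"rx": 0.0,"ry": 0.0,"rz": 0.0,"jaw": -0.8},
  ],
)

```text
time_s: 32.93
eef_pos: [0.548, 0.2879, -0.0117]
tool_rot: [[-0.001, 0.388, 0.922], [-0.001, 0.922, -0.388], [-1.0, -0.001, -0.001]]
wrist_force: [0.4, 0.4, -1.5]
width: 0.321
```

```bash
python3 plan.py .547 .2868 -.0140 67.2
```

```text
t 32.93 pos [ 0.548   0.2879 -0.0117] th 67.16 w 0.321 F [ 0.4  0.4 -1.5]
d(cm) [ 0.23 -0.14 -0.05] rv [-0.001 -0.001  0.001]
```

Emit:
carry_out(
  commands=[
    {"dx": 0.0,"dy": -0.1,"dz": -0.05,"rx": 0.0,"ry": 0.0,"rz": 0.0,"jaw": -0.8},
    {"dx": 0.05,"dy": -0.1,"dz": -0.05,"rx": 0.0,"ry": 0.0,"rz": 0.0,"jaw": -0.8},
    {"dx": 0.1,"dy": -0.1,"dz": -0.05,"rx": 0.0,"ry": 0.0,"rz": 0.0,"jaw": -0.8},
    {"dx": 0.15,"dy": -0.1,"dz": -0.05,"rx": 0.0,"ry": 0.0,"rz": 0.0,"jaw": -0.8},
    {"dx": 0.2,"dy": -0.1,"dz": -0.05,"rx": 0.0,"ry": 0.0,"rz": 0.0,"jaw": -0.8},
    {"dx": 0.22,"dy": -0.1,"dz": -0.05,"rx": 0.0,"ry": 0.0,"rz": 0.0,"jaw": -0.8},
    {"dx": 0.22,"dy": -0.1,"dz": -0.05,"rx": 0.0,"ry": 0.0,"rz": 0.0,"jaw": -0.8},
    {"dx": 0.22,"dy": -0.1,"dz": -0.05,"rx": 0.0,"ry": 0.0,"rz": 0.0,"jaw": -0.8},
  ],
)

```text
time_s: 33.6
eef_pos: [0.5477, 0.2875, -0.0129]
tool_rot: [[0.0, 0.388, 0.922], [-0.0, 0.922, -0.388], [-1.0, -0.0, 0.0]]
wrist_force: [-0.0, 0.4, -1.4]
width: 0.32
```

Emit:
carry_out(
  commands=[
    {"dx": 0.03,"dy": 0.0,"dz": 0.0,"rx": 0.0,"ry": 0.0,"rz": 0.0,"jaw": -0.8},
    {"dx": 0.06,"dy": 0.0,"dz": 0.0,"rx": 0.0,"ry": 0.0,"rz": 0.0,"jaw": -0.8},
    {"dx": 0.09,"dy": 0.0,"dz": 0.0,"rx": 0.0,"ry": 0.0,"rz": 0.0,"jaw": -0.8},
    {"dx": 0.12,"dy": 0.0,"dz": 0.0,"rx": 0.0,"ry": 0.0,"rz": 0.0,"jaw": -0.8},
    {"dx": 0.15,"dy": 0.0,"dz": 0.0,"rx": 0.0,"ry": 0.0,"rz": 0.0,"jaw": -0.8},
    {"dx": 0.15,"dy": 0.0,"dz": 0.0,"rx": 0.0,"ry": 0.0,"rz": 0.0,"jaw": -0.8},
    {"dx": 0.15,"dy": 0.0,"dz": 0.0,"rx": 0.0,"ry": 0.0,"rz": 0.0,"jaw": -0.8},
    {"dx": 0.15,"dy": 0.0,"dz": 0.0,"rx": 0.0,"ry": 0.0,"rz": 0.0,"jaw": -0.8},
  ],
)

```text
time_s: 34.27
eef_pos: [0.5477, 0.2875, -0.0138]
tool_rot: [[0.0, 0.388, 0.922], [-0.001, 0.922, -0.388], [-1.0, -0.0, 0.0]]
wrist_force: [-3.1, -1.4, 4.7]
width: 0.324
```

Contact at 4.7 N. I release slowly and rise straight up.

Emit:
carry_out(
  commands=[
    {"dx": 0.0,"dy": 0.0,"dz": 0.0,"rx": 0.0,"ry": 0.0,"rz": 0.0,"jaw": -0.3},
    {"dx": 0.0,"dy": 0.0,"dz": 0.0,"rx": 0.0,"ry": 0.0,"rz": 0.0,"jaw": -0.2},
    {"dx": 0.0,"dy": 0.0,"dz": 0.0,"rx": 0.0,"ry": 0.0,"rz": 0.0,"jaw": -0.05},
    {"dx": 0.0,"dy": 0.0,"dz": 0.0,"rx": 0.0,"ry": 0.0,"rz": 0.0,"jaw": 0.1},
    {"dx": 0.0,"dy": 0.0,"dz": 0.0,"rx": 0.0,"ry": 0.0,"rz": 0.0,"jaw": 0.2},
    {"dx": -0.5,"dy": 0.0,"dz": 0.0,"rx": 0.0,"ry": 0.0,"rz": 0.0,"jaw": 0.2},
    {"dx": -2.0,"dy": 0.0,"dz": 0.0,"rx": 0.0,"ry": 0.0,"rz": 0.0,"jaw": 0.2},
    {"dx": -4.5,"dy": 0.0,"dz": 0.0,"rx": 0.0,"ry": 0.0,"rz": 0.0,"jaw": 0.2},
  ],
)

```text
time_s: 34.93
eef_pos: [0.546, 0.2864, 0.0296]
tool_rot: [[-0.004, 0.388, 0.922], [-0.002, 0.922, -0.388], [-1.0, -0.004, -0.003]]
wrist_force: [-0.2, -0.1, 0.2]
width: 0.601
```

Emit:
carry_out(
  commands=[
    {"dx": -2.5,"dy": 0.0,"dz": 0.0,"rx": 0.0,"ry": 0.0,"rz": 0.0,"jaw": 0.2},
    {"dx": -5.5,"dy": 0.0,"dz": 0.0,"rx": 0.0,"ry": 0.0,"rz": 0.0,"jaw": 0.2},
    {"dx": -8.5,"dy": 0.0,"dz": 0.0,"rx": 0.0,"ry": 0.0,"rz": 0.0,"jaw": 0.2},
    {"dx": -11.0,"dy": 0.0,"dz": 0.0,"rx": 0.0,"ry": 0.0,"rz": 0.0,"jaw": 0.2},
    {"dx": -13.0,"dy": 0.0,"dz": 0.0,"rx": 0.0,"ry": 0.0,"rz": 0.0,"jaw": 0.2},
    {"dx": -13.0,"dy": 0.0,"dz": 0.0,"rx": 0.0,"ry": 0.0,"rz": 0.0,"jaw": 0.2},
    {"dx": -13.0,"dy": 0.0,"dz": 0.0,"rx": 0.0,"ry": 0.0,"rz": 0.0,"jaw": 0.2},
    {"dx": -13.0,"dy": 0.0,"dz": 0.0,"rx": 0.0,"ry": 0.0,"rz": 0.0,"jaw": 0.2},
  ],
)

```text
time_s: 35.6
eef_pos: [0.5473, 0.2871, 0.1604]
tool_rot: [[-0.0, 0.388, 0.922], [-0.001, 0.922, -0.388], [-1.0, -0.001, 0.0]]
wrist_force: [0.1, -0.2, -0.5]
width: 0.6
```

```bash
python3 wm.py bp1 wrist perfume_c 0.05 0.065; python3 bt.py bp1; python3 m.py; python3 - <<'E'
from h import *
im,d=r.camera('top'); save('topend',im); print(r.get_state()['time_s'])
im,d=r.camera('scene'); save('scend',im)
E
```

```text
perfume_c tip [0.5438 0.2892 0.0457] 0.96
perfume_c tip [0.346  0.0952 0.0384] 0.59
mask px 1405 at 322 183 conf 0.89 mean [0.5424 0.2912 0.0577] z5/95 [0.0544 0.058  0.0596] rect c [548.6 288.7] long,short 45.0 27.9 ang -21.8 pca 158.0
mask px 4313 at 48 62 conf 0.56 mean [0.3451 0.1034 0.054 ] z5/95 [0.0508 0.0534 0.0623] rect c [344.   99.8] long,short 45.7 28.7 ang -34.2 pca 146.6
35.75
(547.9794311523438, 286.94085693359375) 84.0106430053711 83.80686950683594 67.27120971679688
[547.88866838 286.99066011] 67.25745089422372 4.316020828447311
surf -0.001084192744738477
soap_rest_c tip [ 0.712  -0.4029  0.0125] 0.9
soap_rest_c tip [ 0.5747 -0.294   0.0168] 0.42
   mask 401 [ 0.712  -0.4024  0.0247] zmax 0.0294 0.77 rect [array([ 715.1, -403.9]), array([ 59.1, 103.5]), np.float64(49.9)]
   mask 118 [ 0.5542 -0.2669  0.0295] zmax 0.0348 0.62 rect [array([ 576., -290.]), array([58.8, 98. ]), np.float64(89.6)]
soap_bar_c tip [ 0.5759 -0.2915  0.0435] 0.83
   mask 334 [ 0.5735 -0.2879  0.0545] zmax 0.0599 0.76 rect [array([ 577.8, -289.6]), array([49.8, 85.3]), np.float64(89.1)]
tweezers
[... 412 characters left out ...]
0013 -0.0016] 0.92
   mask 1285 [ 0.6241 -0.0048  0.0052] zmax 0.015 0.84 rect [array([622. ,  -1.4]), array([ 87.2, 216.1]), np.float64(77.7)]
bottle_tray tip [ 0.5045 -0.5048 -0.0008] 0.45
bottle_tray tip [0.5464 0.2855 0.0013] 0.4
   mask 24 [0.5662 0.2424 0.0066] zmax 0.0163 0.45 rect [array([565.8, 242.8]), array([22.4, 13. ]), np.float64(46.2)]
travel_case tip [ 0.4924  0.5049 -0.0006] 0.76
   mask 506 [0.4919 0.5062 0.0358] zmax 0.041 0.88 rect [array([492.9, 508.8]), array([85.7, 82.8]), np.float64(4.6)]
hairbrush tip [ 0.5048 -0.5082 -0.    ] 0.59
   mask 583 [ 0.5413 -0.5009  0.0146] zmax 0.0218 0.67 rect [array([ 503.4, -504.8]), array([ 66.1, 210.3]), np.float64(89.4)]
36.8
36.85
```

View pics/bp1.png

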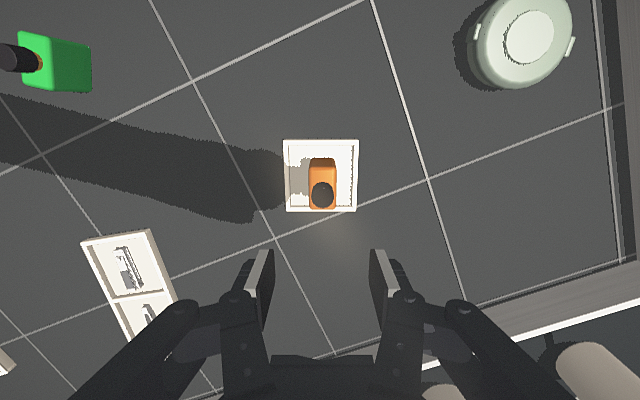

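View pics/scend.png

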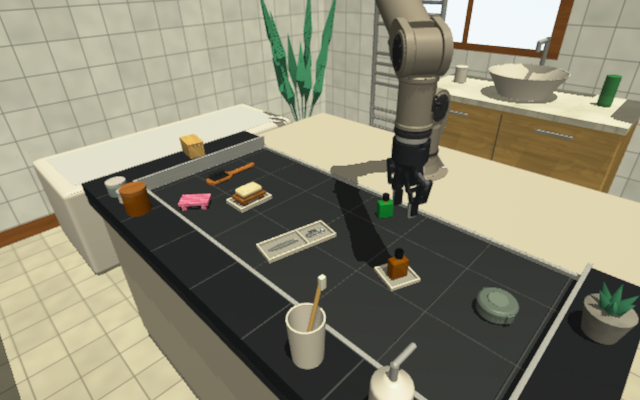

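View pics/topend.png

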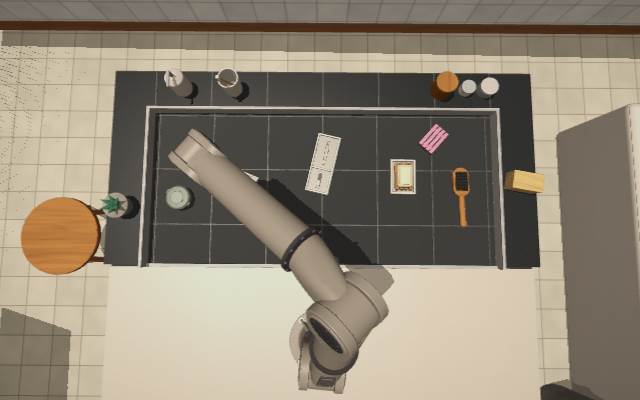

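All placements check out: the bottle stands upright within 2 mm of the tray centre, and the case and brush have not moved. I hand in.

```bash
python3 -c "
from h import *
print(r.finish_job())"
```

```text
the job is handed in; nothing more can be done
None
```

All five things are in place, moved in the order you asked, and the job was handed in at about 37 s of the 128 s allowed. `finish_job()` gives no verdict, so the results below are my own last measurements.

| Thing | Where it ended | Check |
|---|---|---|
| Soap rest | In the soap dish | About 1 mm from the dish centre, top level |
| Soap bar | On the rest, flat and lengthwise | Within 0.2 mm of the rest's centre, about 0.5° off its axis |
| Tweezers | Long bay | Centred, flat and parallel to the tray |
| Nail clippers | Short bay | About 1.4 mm from the bay centre, flat |
| Perfume bottle (amber) | Square tray | Standing upright, about 2 mm from the tray centre |

- **Bystanders and look-alikes:** The travel case and hairbrush measured unmoved to within the top camera's accuracy. I never touched the pink rest or the green bottle.
- **Setting down:** I lowered each thing until the wrist force showed contact (4–12 N), then released it.

**What disagreed:**
- **Fingertip position:** Both the wrist and scene cameras showed the real fingertips about 37 mm behind the reported TCP. A contact on the work surface later gave about 33 mm. I worked from those measured offsets, so the commanded TCP heights were below zero.
- **Contact while gripping the tweezers:** Because of that 4 mm uncertainty, the fingertips briefly pressed on the work surface with 29 N, below the 40 N limit.
- **Last top view:** The arm hid most of the square tray, so the bottle check rests on the wrist and scene pictures.

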